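# Turn over a tray of welded spacers

### The job

Turn the three welded spacers over in one go so that their dark foot plates face up: cap the loaded tray (orange handle) on the blue stand face to face with the empty tray (black handle) from the yellow stand, turn the closed pair over together and seat it fully home on the blue stand again, then lift off the orange-handled tray, now empty, and seat it face down on the yellow stand. The black-handled tray stays on the blue stand, face up, with the spacers in it. Do not touch the spacers with the gripper, set the trays down without dropping or banging them and leave everything else on the bench where it is.

Things in the scene. Friction and masses are not known exactly. Their poses are not given: they have to be found in the camera images.
- work_stand: Blue stand, fixed in a run: foot plate 135 x 192 mm, posts, and a bare steel V of deck and ledge. Origin on the bench under it, z up, x horizontal the way the deck runs downhill. The deck falls 50 degrees below level: down-slope is d=(0.643,0,-0.766), outward normal n=(0.766,0,0.643) in this frame. Tools that work along the slope tilt 40 degrees from vertical.
- empty_stand: Yellow stand, fixed in a run, same shape and frame as the blue one; holds the empty tray face down at the start. On each stand deck and ledge meet, at a right angle, along the line through (22,0,32) mm in the stand frame.
- work_stand_up (a point): Home of the origin of a tray seated face up on the blue stand: on the deck, midway across, 60 mm up the slope from the ledge, at (-17,0,78) mm in the stand. Axes as the stand's. The deck ends 80 mm up from the ledge, so a seated tray overhangs it by 40 mm at its upper (handle) end; below the overhang there is free room for a finger.
- empty_stand_down (a point): Home of the origin of a tray seated face down on the yellow stand: midway across, 60 mm up the slope from the ledge, 23 mm out of the deck, at (1,0,93) mm in the stand. Axes as the stand's. On either stand the ledge reaches 64 mm out along n, and side cheeks 184 mm apart stand 44 mm above the deck, leaving a tray 7 mm of play each side.
- loaded_tray: Aluminium tray, 0.16 to 0.24 kg: 120 (x) x 170 (y) x 23 mm (z), floor, walls and two dividers 3 mm thick, three pockets side by side in y. Origin at the centre of its underside, z out of the open face, handle at the -x end. Starts face up on the blue stand: x down the slope, z along n, lower end on the ledge, three spacers in it.
- empty_tray: Identical tray with a black handle. Starts face down on the yellow stand: x down the slope, z into the deck, lower end on the ledge. Two trays put face to face, handle ends together, are 46 mm thick; their handles come 62 mm to either side, the middle of their end walls stays bare. They do not lock: only a squeeze across the 46 mm holds them together.
- loaded_tray_handle (a point): In the orange handle: a flat block 34 mm wide (y), 10 mm thick (z), standing 32 mm out from the -x end wall. This point is mid width, mid thickness, 18 mm out from the wall, at (-78,62,17) mm in the tray; the handle's face on the open side is 1 mm short of the rim. Axes as the tray's.
- empty_tray_handle (a point): The same point in the black handle of the empty tray, which has the same shape; axes as that tray's.
- loaded_tray_cap (a point): Point 46 mm from the loaded tray's origin along its z: the other tray's origin lies here when it caps this one rim to rim.
- spacer1: Flanged spacer, 30 mm high, about 0.11 kg: dark foot plate 74 x 43 x 6 mm, pipe stub, bright head plate 66 x 43 x 6 mm with a bore and a copper-coloured weld ring. Origin at the centre of the foot plate's outer face, z towards the head; head up at the start, so it stands 10 mm proud of the tray's rim. Starts in the -y pocket of the loaded tray, slid down to its lower wall, with about 5 mm play each side.
- spacer2: Flanged spacer, 30 mm high, about 0.11 kg: dark foot plate 74 x 43 x 6 mm, pipe stub, bright head plate 66 x 43 x 6 mm with a bore and a copper-coloured weld ring. Origin at the centre of the foot plate's outer face, z towards the head; head up at the start, so it stands 10 mm proud of the tray's rim. Starts in the middle pocket of the loaded tray, slid down to its lower wall, with about 5 mm play each side.
- spacer3: Flanged spacer, 30 mm high, about 0.11 kg: dark foot plate 74 x 43 x 6 mm, pipe stub, bright head plate 66 x 43 x 6 mm with a bore and a copper-coloured weld ring. Origin at the centre of the foot plate's outer face, z towards the head; head up at the start, so it stands 10 mm proud of the tray's rim. Starts in the +y pocket of the loaded tray, slid down to its lower wall, with about 5 mm play each side.
- spigot1: Stepped steel spigot standing on the bench, 48 mm across, 128 mm high; origin at its foot. Not part of the job.
- spigot2: Another such spigot. Not part of the job.
- wire_brush: Wire brush, 200 mm long, lying on the bench. Not part of the job.
- chipping_hammer: Hammer with black handle, 240 mm long, lying on the bench. Not part of the job.
- flux_jar: Jar with red cap, 46 mm across, 70 mm high, standing on the bench. Not part of the job.
- try_square: Try square of dark wood and steel, about 170 x 110 mm, lying on the bench. Not part of the job.
- c_clamp: Red C-clamp, about 85 x 185 mm, lying on the bench. Not part of the job.
Not all that is in view belongs to the job. Leave any turquoise look-alike of the empty_tray alone.

How it is judged (in metres and radians):
On the way, in this order (a step that is already met when the one before it is completed fails the run):
1. the loaded tray is capped rim to rim by the empty tray on the blue stand (distance between empty_tray and loaded_tray_cap below 0.012 m and angle between empty_tray's own z axis and vertical above 2.05 rad and angle between the x axis of empty_tray and the x axis of loaded_tray, either way round below 0.12 rad and distance between loaded_tray and work_stand_up below 0.012 m), for 0.2 s.
2. the closed pair, turned over together with the spacers inside, is seated home on the blue stand (distance between empty_tray and loaded_tray_cap below 0.012 m and angle between loaded_tray's own z axis and vertical above 2.1 rad and angle between empty_tray's own z axis and vertical below 1.05 rad and distance between empty_tray and work_stand_up below 0.012 m and linear speed of empty_tray below 0.03 m/s and x of spacer1 in the frame of empty_tray between -0.06 and 0.06 m and y of spacer1 in the frame of empty_tray between -0.085 and 0.085 m and z of spacer1 in the frame of empty_tray between 0 and 0.04 m and angle between the z axis of each of spacer1, spacer2, spacer3 and the z axis of empty_tray, either way round below 0.2 rad and x of spacer2 in the frame of empty_tray between -0.06 and 0.06 m and y of spacer2 in the frame of empty_tray between -0.085 and 0.085 m and z of spacer2 in the frame of empty_tray between 0 and 0.04 m and x of spacer3 in the frame of empty_tray between -0.06 and 0.06 m and y of spacer3 in the frame of empty_tray between -0.085 and 0.085 m and z of spacer3 in the frame of empty_tray between 0 and 0.04 m), for 0.2 s.
At the end, for the whole second after the job is handed in: The black-handled tray lies face up on the blue stand within 12 mm of its home place, with all three spacers in it lying flat (within 0.2 rad), dark foot plates up; the orange-handled tray lies face down, empty, on the yellow stand within 14 mm of its home place; all at rest and released (distance between empty_tray and work_stand_up below 0.012 m and angle between empty_tray's own z axis and vertical between 0.75 and 1 rad and distance between loaded_tray and empty_stand_down below 0.014 m and angle between loaded_tray's own z axis and vertical between 2.14 and 2.4 rad and x of spacer1 in the frame of empty_tray between -0.06 and 0.06 m and y of spacer1 in the frame of empty_tray between -0.085 and 0.085 m and z of spacer1 in the frame of empty_tray between 0 and 0.04 m and angle between the z axis of each of spacer1, spacer2, spacer3 and the z axis of empty_tray, either way round below 0.2 rad and x of spacer2 in the frame of empty_tray between -0.06 and 0.06 m and y of spacer2 in the frame of empty_tray between -0.085 and 0.085 m and z of spacer2 in the frame of empty_tray between 0 and 0.04 m and x of spacer3 in the frame of empty_tray between -0.06 and 0.06 m and y of spacer3 in the frame of empty_tray between -0.085 and 0.085 m and z of spacer3 in the frame of empty_tray between 0 and 0.04 m and angle between each of spacer1, spacer2, spacer3's own z axis and vertical above 2.05 rad and linear speed of each of empty_tray, loaded_tray, spacer1, spacer2, spacer3 below 0.02 m/s); the robot touches nothing.
It fails at once if a bystander was moved more than 15 mm (distance of any of spigot1, spigot2, wire_brush, chipping_hammer, flux_jar, try_square, c_clamp from where it was at the start of the episode above 0.015 m).
It fails at once if the gripper touched a spacer (contact force between the fingers and spacer1 above 1 N or contact force between the fingers and spacer2 above 1 N or contact force between the fingers and spacer3 above 1 N).
It fails at once if a tray was dropped or banged onto a stand ((contact force between loaded_tray and work_stand above 2 N and linear speed of loaded_tray above 0.35 m/s) or (contact force between loaded_tray and empty_stand above 2 N and linear speed of loaded_tray above 0.35 m/s) or (contact force between empty_tray and work_stand above 2 N and linear speed of empty_tray above 0.35 m/s) or (contact force between empty_tray and empty_stand above 2 N and linear speed of empty_tray above 0.35 m/s)).
It also fails if it takes over 69 s, if anything falls off the work surface, if the arm or the gripper's body presses on something with over 40 N, if the wrist force passes 120 N, or if a joint passes its speed limit or range.

### The arm

A 6-joint arm with a two-finger parallel gripper is mounted at the origin on the work surface. World frame = base frame: x ahead of the robot, y to its left, z up, the work surface at z = 0. Lengths are in m, angles in degrees, forces in N, time in s.
With the tool pointing down it reaches from about 0.4 to 0.825 m from the base axis. Payload 7 kg.
Tool frame: the origin (TCP) lies midway between the tips of the shut fingers; the grasp point (between the pads) lies 19 mm behind it (r.hold_point_z is the distance from the TCP to the grasp point, in m); x points along the fingers, y is the direction in which the jaws open and shut, and the axes are right-handed (so a half turn about x gives the same grasp; the last joint's range is limited). The gripper opens to 88 mm and grips with 3 to 60 N. Pads are 19 mm wide; open, the fingers measure 130 mm over their backs; the gripper's body (78 mm by 193 mm) begins 47 mm behind the grasp point.
Start: joints at [82.569, 20.546, 0.682, 0, -70.136, -16.507], TCP at [0.274, 0.617, 0.227] pointing down, gripper open.
Joint ranges: [-176.03, 176.03], [-82.01, 121.73], [-58.28, 71.71], [-173.87, 95.51], [-174.79, -0.11], [-173.66, 173.66]. Speed limits (degrees/s): [136.94, 136.94, 172.46, 180, 180, 180].

### API

Orientations are given as [roll, pitch, yaw] about the fixed x, y, z axes, in that order (R = Rz(yaw) Ry(pitch) Rx(roll)).
In Python, from plant import r, viewer, order gives the robot as it stands. The module is installed in compiled form; this text tells all that it offers.
- The arm moves only by the shell command python3 -m creep 'ROWS' [FORCE]. ROWS is JSON, a list of rows, each an object of numbers: "ax", "ay", "az": the turn, a rotation vector about the tool's x, y, z in degrees; "tx", "ty", "tz": the shift along the tool's x, y, z in m; "fingers": the finger opening in m, from 0 to 0.0876. A call has 1 to 5 rows; each row is the pose to reach, as a shift and turn from the pose commanded when the call began, along the tool's axes at that moment; what a row does not reach only later rows make up. A row lasts 1/10 s, in which the tool goes at most 50 mm and 8.59 degrees, less where a joint would pass 70% of its speed; a pose out of reach is approached as far as the arm can. A call with a gripper value outside its range is refused whole. The fingers move at their own pace and stop on an object; FORCE is the grip in N (left out, the last holds). Time passes only in rows, so rows that repeat a pose let the fingers close. It gives the time, the measured TCP pose, the force and the opening at its end, in the units of the state.
- r.get_state(): the state, without advancing time (a new reading comes with each control period).
- viewer.capture(name): name is "scene" or "top" or "wrist"; returns a dict with "pixels" (480x640x3 uint8, blue, green, red), "depth" (480x640 float32, m along the optical axis (not along the pixel's ray), 0 where there is no reading), "fx", "fy", "cx", "cy" (pixels), "rvec" (rotation vector, rad) and "tvec" (3), from world to camera coordinates, as OpenCV has them; the wrist camera has in their place "T_tool_cam" (4x4, takes a point from camera to tool coordinates, whose origin is the TCP and whose axes are the tool frame's). Camera axes: x right, y down, z forward; pixel columns grow to the right and rows downward; lengths in m; the calibration is good to about 2 mm. A picture is of the moment at which its call begins: read the wrist's pose just before it.
- order.close_job(): hands the job in, once; it reports no verdict.
The state is a dict: "time_s": time; "joints": joint angles; "qd": joint speeds; "joint_torque": joint torques, N m; "tcp_pos": TCP position; "eef_rot": TCP orientation; "contact_force": force on the tool from outside, world axes, zero at the start; "moment": the same for the moment, N m; "gripper_width": finger opening in m.
Only numpy, scipy, OpenCV 4.12 (cv2) and the standard library are available. Lean on these libraries where they do the work, as an engineer would, in place of code of your own. Each camera call takes 0.05 s, during which the arm holds its last target.

## Working session

There is one attempt and no reset: what is moved stays moved. The work goes in short steps, Python scripts to look and compute and a shell command to move; the robot and the scene stay as the last step left them, time stands still between calls to the robot, and variables do not carry over. Pictures are saved under pics/ and viewed, and the job is handed in when it is done.

```bash
ls; mkdir -p pics
python3 - <<'E'
from plant import r, viewer, order
import cv2, numpy as np
s=r.get_state(); print(s, r.hold_point_z)
for n in ["scene","top"]:
    c=viewer.capture(n); cv2.imwrite(f"pics/{n}0.png",c["pixels"])
    np.savez(f"{n}0.npz",**c)
    print(n,{k:np.round(c[k],4).tolist() for k in c if k not in("pixels","depth")})
E
```

```text
pics
{'time_s': 0.0, 'joints': array([ 8.25675128e+01,  2.05925498e+01,  6.32195575e-01, -2.00435025e-02,
       -7.01353026e+01, -1.65086741e+01]), 'qd': array([ 0.00486592,  0.02242704, -0.05576099,  0.03779173,  0.03271869,
        0.01751054]), 'joint_torque': array([-6.58156641e-04, -5.82721889e+01,  2.93062556e+01,  6.99729234e+00,
        6.75067960e-03, -1.48849299e-04]), 'tcp_pos': array([0.27371981, 0.61646351, 0.22559836]), 'eef_rot': array([  95.36707304,   89.90250453, -108.58091486]), 'contact_force': array([-0.24287622,  0.44030701,  0.56887849]), 'moment': array([-0.03124961, -0.01445426, -0.03085579]), 'gripper_width': 0.0875994797930993} 0.0188
scene {'fx': 558.601, 'fy': 558.601, 'cx': 310.032, 'cy': 235.0238, 'rvec': [2.0071, 1.7468, -0.5173], 'tvec': [-0.0183, -0.3442, 1.661]}
top {'fx': 471.6167, 'fy': 471.6167, 'cx': 322.1715, 'cy': 238.8454, 'rvec': [2.1602, -2.1049, 0.146], 'tvec': [-0.075, 0.5065, 1.3752]}
```

View pics/scene0.png

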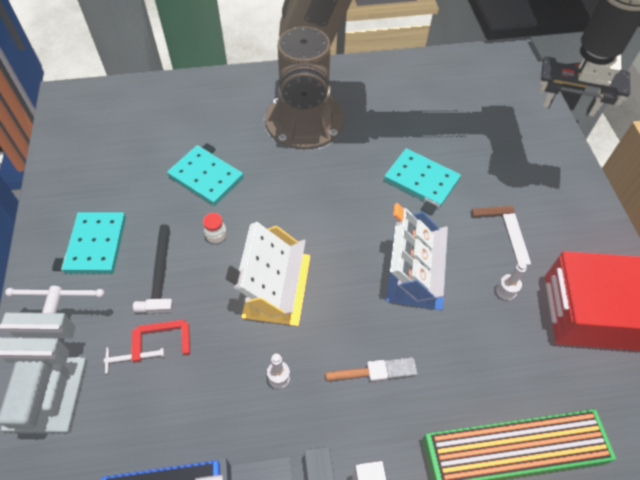

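View pics/top0.png

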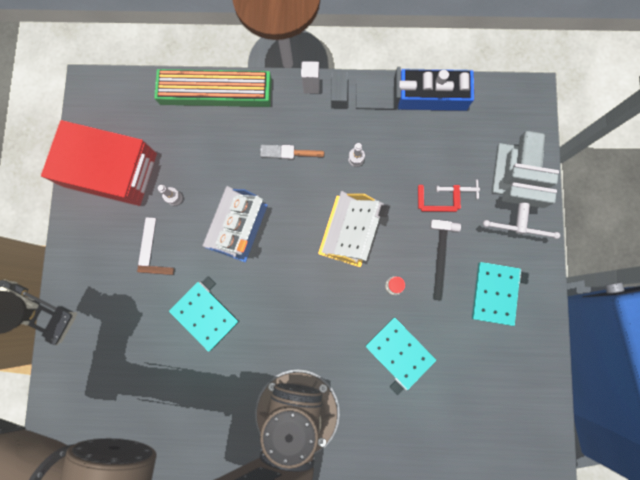

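```bash
cat > h.py <<'E'
import numpy as np, cv2
from scipy.spatial.transform import Rotation as R
def cloud(c):
    Rm=cv2.Rodrigues(np.array(c["rvec"]))[0]; t=np.array(c["tvec"]).ravel()
    d=np.array(c["depth"]); v,u=np.mgrid[0:480,0:640]
    X=np.stack([(u-c["cx"])/c["fx"]*d,(v-c["cy"])/c["fy"]*d,d],-1)
    W=(X-t)@Rm; W[d==0]=np.nan
    return W
def crop(img,x0,y0,x1,y1,k,f): cv2.imwrite(f,cv2.resize(img[y0:y1,x0:x1],None,fx=k,fy=k,interpolation=cv2.INTER_CUBIC))
E
python3 - <<'E'
from h import *
for n,b in (("top",[(190,170,280,270),(310,180,395,275)]),("scene",[(370,190,460,320),(220,210,320,335)])):
    c=dict(np.load(f"{n}0.npz")); W=cloud(c)
    for i,(x0,y0,x1,y1) in enumerate(b): crop(c["pixels"],x0,y0,x1,y1,5,f"pics/{n}_c{i}.png")
a=cv2.imread("pics/scene_c0.png");b=cv2.imread("pics/scene_c1.png")
h=600;
ims=[cv2.resize(i,(395,290)) for i in (cv2.imread("pics/top_c0.png"),cv2.imread("pics/top_c1.png"),a,b)]
cv2.imwrite("pics/quad.png",np.vstack([np.hstack(ims[:2]),np.hstack(ims[2:])]))
c=dict(np.load("top0.npz"));W=cloud(c)
for p in [(243,245),(383,210),(235,200),(340,215),(100,300),(170,195),(357,155),(396,285)]: print(p,W[p[1],p[0]].round(3))
E
```

```text
(243, 245) [0.466 0.151 0.164]
(383, 210) [ 0.576 -0.231  0.15 ]
(235, 200) [0.614 0.2   0.072]
(340, 215) [ 0.577 -0.113  0.063]
(100, 300) [0.309 0.609 0.002]
(170, 195) [0.626 0.398 0.063]
(357, 155) [ 0.759 -0.16   0.076]
(396, 285) [ 0.374 -0.279  0.07 ]
```

View pics/quad.png

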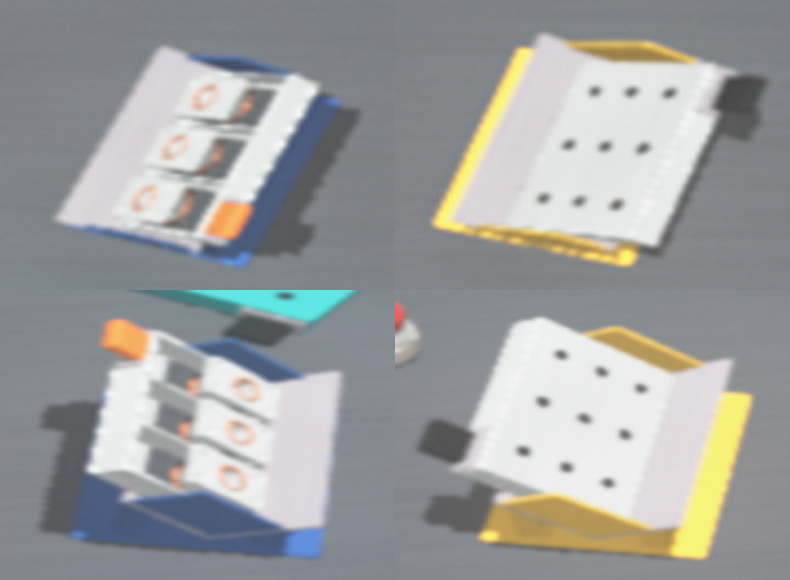

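```bash
cat > fit.py <<'E'
from h import *
import sys
def planefit(P,it=400,tol=0.002,seed=0,nz=None):
    rng=np.random.default_rng(seed);best=None
    for _ in range(it):
        a=P[rng.choice(len(P),3,False)];n=np.cross(a[1]-a[0],a[2]-a[0]);l=np.linalg.norm(n)
        if l<1e-6: continue
        n/=l; n*=np.sign(n[2])
        if nz and abs(n[2]-nz)>0.06: continue
        m=abs((P-a[0])@n)<tol
        if best is None or m.sum()>best.sum(): best=m
    Q=P[best];c=Q.mean(0);n=np.linalg.svd(Q-c,full_matrices=False)[2][2];n*=np.sign(n[2])
    return n,c,best
boxes={"top":[(195,175,275,265),(310,185,390,270)],"scene":[(375,195,455,312),(225,215,315,325)]}
for i,nm in enumerate(["blue","yellow"]):
  for cam in ("top","scene"):
    c=dict(np.load(f"{cam}0.npz"));W=cloud(c)
    x0,y0,x1,y1=boxes[cam][i];P=W[y0:y1,x0:x1].reshape(-1,3);P=P[(P[:,2]>0.025)]
    for lab,nz in (("deck-ish",0.643),("ledge",0.766)):
        n,cc,m=planefit(P,nz=nz)
        sgn=1 if lab=="deck-ish" else -1
        yaw=np.degrees(np.arctan2(sgn*n[1],sgn*n[0]))
        print(nm,cam,lab,m.sum(),"of",len(P),n.round(3),cc.round(4),"yaw",yaw.round(2),"rms",np.std((P[m]-cc)@n).round(5))
E
python3 fit.py
```

```text
blue top deck-ish 398 of 2550 [0.244 0.737 0.63 ] [0.5541 0.2122 0.0801] yaw 71.67 rms 0.00098
blue top ledge 416 of 2550 [0.218 0.653 0.726] [0.5418 0.1998 0.0965] yaw -108.47 rms 0.00111
blue scene deck-ish 717 of 4240 [0.199 0.688 0.698] [0.5485 0.2076 0.0877] yaw 73.88 rms 0.00112
blue scene ledge 680 of 4240 [0.208 0.66  0.722] [0.5485 0.2018 0.0907] yaw -107.48 rms 0.00115
yellow top deck-ish 1163 of 2982 [0.221 0.728 0.65 ] [ 0.537  -0.1591  0.0963] yaw 73.14 rms 0.00105
yellow top ledge 679 of 2982 [0.245 0.662 0.708] [ 0.5381 -0.1606  0.0951] yaw -110.29 rms 0.00113
yellow scene deck-ish 2044 of 4910 [0.206 0.737 0.644] [ 0.5421 -0.1556  0.0931] yaw 74.41 rms 0.00105
yellow scene ledge 1099 of 4910 [0.197 0.667 0.718] [ 0.5466 -0.1537  0.0874] yaw -106.42 rms 0.00115
```

```bash
cat > holes.py <<'E'
from h import *
for cam,b in (("top",(325,195,378,255)),("scene",(240,232,300,315))):
    c=dict(np.load(f"{cam}0.npz"));W=cloud(c);x0,y0,x1,y1=b
    g=cv2.cvtColor(c["pixels"],cv2.COLOR_BGR2GRAY)[y0:y1,x0:x1]
    k=8;G=cv2.resize(g,None,fx=k,fy=k,interpolation=cv2.INTER_CUBIC)
    bg=cv2.medianBlur(g,11);D=cv2.resize(cv2.subtract(bg,g),None,fx=k,fy=k,interpolation=cv2.INTER_CUBIC)
    n,l,st,ce=cv2.connectedComponentsWithStats((D>35).astype(np.uint8))
    Rm=cv2.Rodrigues(c["rvec"])[0];t=c["tvec"].ravel()
    for i in range(1,n):
        if 40<st[i,4]<1500:
            u=(ce[i,0]+.5)/k-.5+x0;v=(ce[i,1]+.5)/k-.5+y0
            ui,vi=int(round(u)),int(round(v))
            print(cam,np.round([u,v],2),st[i,4],np.nanmedian(W[vi-1:vi+2,ui-1:ui+2].reshape(-1,3),0).round(4))
E
python3 holes.py
```

```text
top [350.08 196.11] 176 [ 0.6386 -0.1423  0.0524]
top [364.6 198.3] 931 [ 0.6258 -0.1851  0.0845]
top [352.56 209.47] 543 [ 0.5958 -0.1513  0.0695]
top [360.4  209.68] 614 [ 0.5877 -0.1705  0.0936]
top [368.6  210.06] 646 [ 0.5826 -0.1944  0.1209]
top [376.9 226.1] 378 [ 0.5546 -0.2291  0.0047]
top [346.94 226.97] 595 [ 0.5412 -0.1346  0.0658]
top [354.75 227.55] 604 [ 0.5335 -0.1568  0.0952]
top [324.94 227.6 ] 192 [ 0.5485 -0.0689  0.0012]
top [362.9  228.13] 693 [ 0.5295 -0.1781  0.1199]
top [341.5  244.51] 560 [ 0.4868 -0.1209  0.0686]
top [349.2  245.48] 582 [ 0.4839 -0.1405  0.0927]
top [372.12 244.6 ] 53 [ 4.991e-01 -2.145e-01  2.000e-04]
top [357.24 246.66] 677 [ 0.4749 -0.1619  0.12  ]
scene [272.48 232.07] 144 [ 0.4488 -0.1353  0.0948]
scene [261.61 237.49] 885 [ 0.4775 -0.1598  0.1212]
scene [271.86 244.81] 895 [ 0.4857 -0.139   0.0927]
scene [281.81 252.  ] 833 [ 0.4908 -0.1172  0.0683]
scene [257.   257.74] 1014 [ 0.5314 -0.1761  0.1205]
scene [239.86 260.59] 199 [ 0.4595 -0.2223 -0.0016]
scene [267.5  264.92] 975 [ 0.5357 -0.1558  0.0953]
scene [277.79 271.9 ] 940 [ 0.5451 -0.1325  0.0679]
scene [239.86 272.31] 122 [ 0.5697 -0.2158  0.1348]
scene [252.04 279.02] 1060 [ 0.5835 -0.1917  0.1202]
scene [262.97 285.98] 993 [ 0.5901 -0.1699  0.0948]
scene [273.46 292.7 ] 919 [ 0.5967 -0.1496  0.066 ]
scene [243.93 295.59] 227 [ 5.603e-01 -2.196e-01  2.000e-04]
scene [289.18 313.19] 533 [ 0.6481 -0.1191  0.0651]
```

```bash
cat > fity.py <<'E'
from h import *
from scipy.optimize import least_squares
top=np.array([[352.56,209.47],[360.4,209.68],[368.6,210.06],[346.94,226.97],[354.75,227.55],[362.9,228.13],[341.5,244.51],[349.2,245.48],[357.24,246.66]])
# order: rows along world +x side first, cols low->high
sc=np.array([[273.46,292.7],[262.97,285.98],[252.04,279.02],[277.79,271.9],[267.5,264.92],[257,257.74],[281.81,252],[271.86,244.81],[261.61,237.49]])
d=np.array([.643,0,-.766]);n=np.array([.766,0,.643]);ey=np.array([0,1.,0])
cams={k:dict(np.load(f"{k}0.npz")) for k in("top","scene")}
def proj(c,P):
    K=np.array([[c["fx"],0,c["cx"]],[0,c["fy"],c["cy"]],[0,0,1.]])
    return cv2.projectPoints(P,c["rvec"],c["tvec"],K,None)[0][:,0]
def model(p,o):
    x,y,yaw,a,b=p; Rz=R.from_euler("z",yaw).as_matrix()
    L=[]
    for j in(-1,0,1):       # rows: world +x = stand -y (yaw~73)
        for i in(1,0,-1): L.append(o+d*i*a+ey*j*b)
    return (np.array(L)@Rz.T)+[x,y,0]
o=np.array([.001,0,.093])
def res(p,which):
    r=[]
    if "t" in which:r.append((proj(cams["top"],model(p,o))-top).ravel())
    if "s" in which:r.append((proj(cams["scene"],model(p,o))-sc).ravel())
    return np.concatenate(r)
if __name__=="__main__":
  for w in("t","s","ts"):
    s=least_squares(res,[.535,-.157,np.radians(73),.036,.055],args=(w,),loss="soft_l1")
    print(w,s.x.round(4),np.degrees(s.x[2]).round(2),"rms px",np.sqrt(np.mean(res(s.x,w)**2)).round(2), "trayctr",model(s.x,o)[4].round(4))
E
python3 fity.py
```

```text
t [ 0.5349 -0.1573  1.2896  0.0351  0.0551] 73.89 rms px 0.05 trayctr [ 0.5352 -0.1563  0.093 ]
s [ 0.5359 -0.1556  1.2866  0.035   0.0549] 73.72 rms px 0.03 trayctr [ 0.5362 -0.1546  0.093 ]
ts [ 0.5355 -0.1562  1.2882  0.035   0.055 ] 73.81 rms px 0.27 trayctr [ 0.5357 -0.1553  0.093 ]
```

```bash
cat > ov.py <<'E'
from fity import *
def lines(pose,up,L=None):
    x,y,yaw=pose;Rz=R.from_euler("z",yaw).as_matrix()
    S=lambda P:(np.array(P)@Rz.T)+[x,y,0]
    V=np.array([.022,0,.032])
    out=[]
    q=lambda s,u,w:V-d*s+n*u+ey*w  # s up slope from ledge, u out, w lateral
    for w in(-.092,.092):
        out.append(([q(0,0,w),q(0,.064,w)],(0,255,0)))
        out.append(([q(0,.044,w),q(.08,.044,w),q(.08,0,w)],(255,0,255)))
    out.append(([q(0,.064,-.096),q(0,.064,.096)],(0,255,0)))
    for u in(0,.023): out.append(([q(a,u,b) for a,b in((0,-.085),(.12,-.085),(.12,.085),(0,.085),(0,-.085))],(0,0,255) if u else (255,128,0)))
    hw=.062*(1 if up else -1); hz=.017 if up else .023-.017
    out.append(([q(.12+a,hz+.005,hw+b) for a,b in((0,-.017),(.032,-.017),(.032,.017),(0,.017))],(0,255,255)))
    out.append(([[-.0675,-.096,0],[.0675,-.096,0],[.0675,.096,0],[-.0675,.096,0],[-.0675,-.096,0]],(255,255,0)))
    return [(S(p),c) for p,c in out]
def overlay(pose,up,cam,box,k,f,cams=cams):
    c=cams[cam];x0,y0,x1,y1=box
    im=cv2.resize(c["pixels"][y0:y1,x0:x1],None,fx=k,fy=k,interpolation=cv2.INTER_CUBIC)
    for P,col in lines(pose,up):
        p=(proj(c,P)-[x0,y0]+.5)*k-.5
        cv2.polylines(im,[np.round(p).astype(int).reshape(-1,1,2)],False,col,1,cv2.LINE_AA)
    return im
E
python3 - <<'E'
from ov import *
p=(.5355,-.1562,1.2882)
a=overlay(p,False,"top",(310,180,395,275),6,None);b=overlay(p,False,"scene",(220,215,318,333),5,None)
H=600
f=lambda i:cv2.resize(i,(400,570))
cv2.imwrite("pics/ovy.png",np.hstack([cv2.resize(a,(400,447)),cv2.resize(b,(371,447))]))
E
```

```text
(no output)
```

View pics/ovy.png

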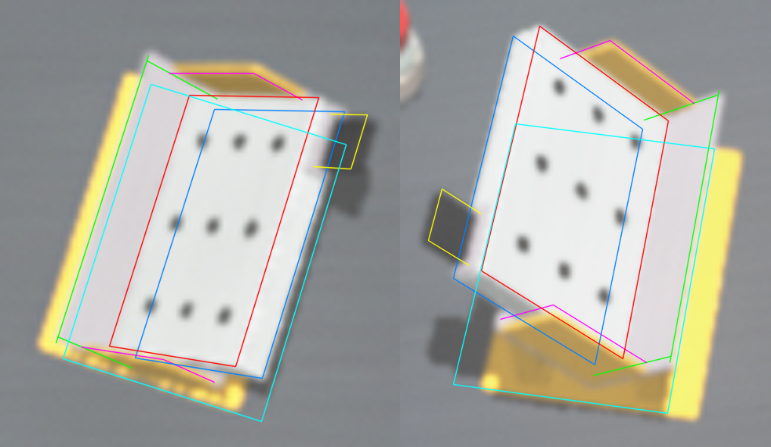

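Run:
```python
from ov import *
def g(cam,box,k,f):
    c=cams[cam];x0,y0,x1,y1=box
    im=cv2.resize(c["pixels"][y0:y1,x0:x1],None,fx=k,fy=k,interpolation=cv2.INTER_CUBIC)
    for i in range(x0,x1,10):cv2.putText(im,str(i),((i-x0)*k,10),0,.35,(0,0,255));cv2.line(im,((i-x0)*k+k//2,12),((i-x0)*k+k//2,18),(0,0,255))
    for i in range(y0,y1,10):cv2.putText(im,str(i),(0,(i-y0)*k+k//2+4),0,.35,(0,0,255));cv2.line(im,(25,(i-y0)*k+k//2),(30,(i-y0)*k+k//2),(0,0,255))
    cv2.imwrite(f,im)
g("top",(310,185,390,270),7,"pics/gy_t.png")
g("top",(195,175,275,265),6,"pics/gb_t.png")
g("scene",(375,195,455,312),5,"pics/gb_s.png")
```

```text
(no output)
```

View pics/gy_t.png

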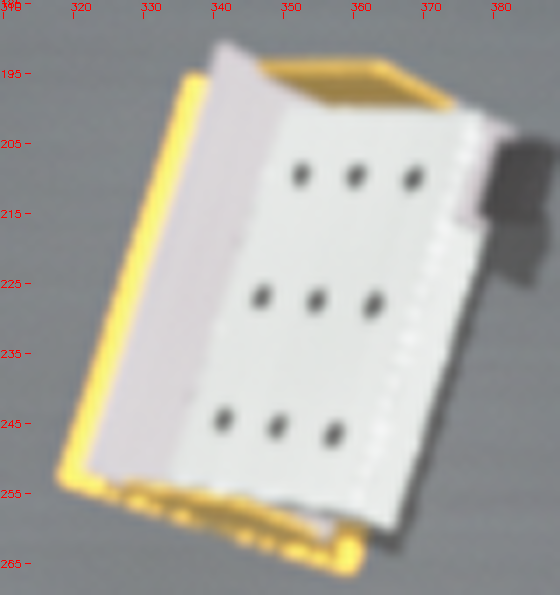

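View pics/gb_t.png

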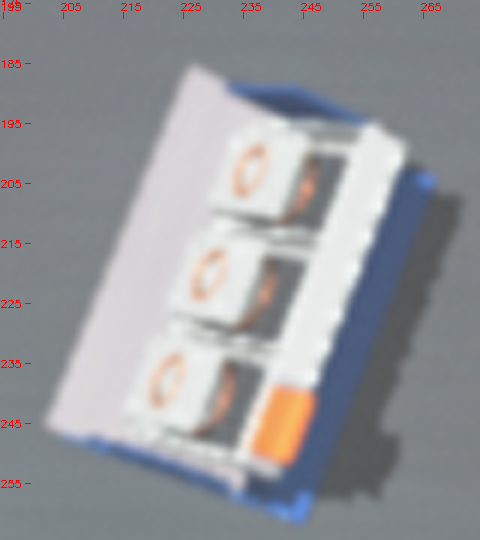

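View pics/gb_s.png

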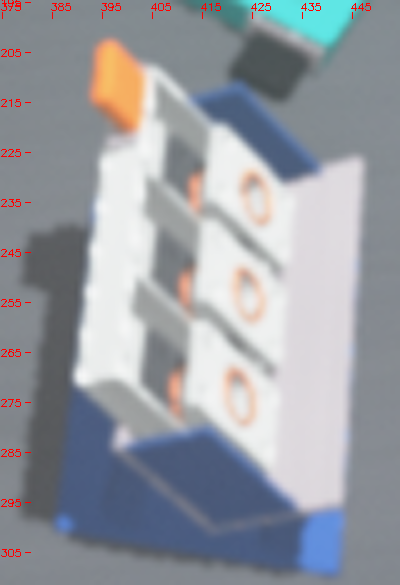

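```bash
cat > ray.py <<'E'
from fity import *
def at(cam,u,v,z,cams=cams):
    c=cams[cam];Rm=cv2.Rodrigues(c["rvec"])[0];t=c["tvec"].ravel()
    o=-Rm.T@t;D=Rm.T@np.array([(u-c["cx"])/c["fx"],(v-c["cy"])/c["fy"],1])
    return o+D*(z-o[2])/D[2]
E
python3 - <<'E'
from ray import *
def pr(nm,a,b):
    v=b-a;print(nm,a.round(4),b.round(4),"len",np.linalg.norm(v).round(4),"mid",((a+b)/2).round(4),"dir",np.degrees(np.arctan2(v[1],v[0])).round(1))
pr("y ledge t",at("top",341,191,.0732),at("top",322.5,252.5,.0732))
pr("y plate t",at("top",336,195.2,.008),at("top",318,253.5,.008))
pr("b ledge t",at("top",226.5,186,.0732),at("top",202.5,245.5,.0732))
pr("b plate up t",at("top",266,204,.008),at("top",246,261,.008))
pr("b ledge s",at("scene",447,227,.0732),at("scene",443,297,.0732))
pr("b plate s",at("scene",387,299,.008),at("scene",443,309,.008))
# yellow in yellow pose frame
Rz=R.from_euler("z",1.2882).as_matrix()
for p in[at("top",341,191,.0732),at("top",322.5,252.5,.0732),at("top",336,195.2,.008),at("top",318,253.5,.008),at("top",359.5,266,.008)]: print((Rz.T@(p-[.5355,-.1562,0])).round(4))
E
```

```text
y ledge t [ 0.648  -0.1145  0.0732] [ 0.4627 -0.0646  0.0732] len 0.1919 mid [ 0.5554 -0.0895  0.0732] dir 164.9
y plate t [ 0.6513 -0.1005  0.008 ] [ 0.4675 -0.0497  0.008 ] len 0.1907 mid [ 0.5594 -0.0751  0.008 ] dir 164.6
b ledge t [0.6555 0.2274 0.0732] [0.4745 0.2874 0.0732] len 0.1907 mid [0.565  0.2574 0.0732] dir 161.7
b plate up t [0.6182 0.1162 0.008 ] [0.439  0.1692 0.008 ] len 0.1869 mid [0.5286 0.1427 0.008 ] dir 163.5
b ledge s [0.479  0.2893 0.0732] [0.6623 0.2291 0.0732] len 0.193 mid [0.5706 0.2592 0.0732] dir -18.2
b plate s [0.6191 0.1173 0.008 ] [0.6629 0.2423 0.008 ] len 0.1325 mid [0.641  0.1798 0.008 ] dir 70.7
[ 0.0714 -0.0964  0.0732]
[0.0677 0.0954 0.0732]
[ 0.0858 -0.0957  0.008 ]
[0.0833 0.095  0.008 ]
[-0.0484  0.0932  0.008 ]
```

Run:
```python
from ray import *
obs=[("top",226.5,186,(.071,-.096,.0732)),("top",202.5,245.5,(.071,.096,.0732)),("scene",447,227,(.071,.096,.0732)),("scene",443,297,(.071,-.096,.0732)),
("top",266,204,(-.05,-.096,.008)),("top",246,261,(-.05,.096,.008)),("scene",387,299,(-.05,-.096,.008)),("scene",443,309,(.085,-.096,.008))]
def f(p):
    Rz=R.from_euler("z",p[2]).as_matrix()
    return np.concatenate([(proj(cams[c],(Rz@np.array(q)+[p[0],p[1],0])[None])[0]-[u,v]) for c,u,v,q in obs])
s=least_squares(f,[.55,.19,1.26],loss="soft_l1");print(s.x,np.degrees(s.x[2]),f(s.x).reshape(-1,2).round(1).tolist())
from ov import *
p=s.x
a=overlay(p,True,"top",(195,175,275,265),5,None);b=overlay(p,True,"scene",(375,195,455,312),5,None)
cv2.imwrite("pics/ovb.png",np.hstack([cv2.resize(a,(400,450)),cv2.resize(b,(400,585))[:450]]))
cv2.imwrite("pics/ovb2.png",b)
```

```text
[0.54510835 0.19179248 1.25510789] 71.91238485592034 [[-0.6, -1.0], [-0.5, -0.5], [-0.4, -1.0], [-0.3, -1.6], [0.6, -0.8], [-1.6, 0.2], [-1.0, 0.8], [0.2, -0.1]]
```

View pics/ovb.png

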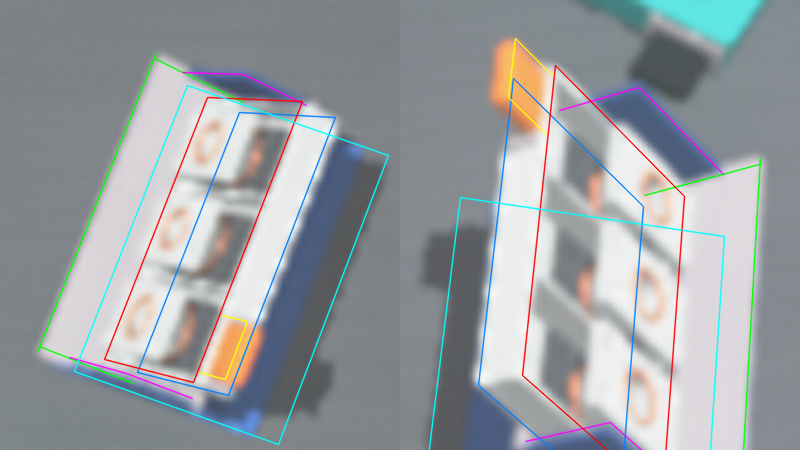

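View pics/ovb2.png

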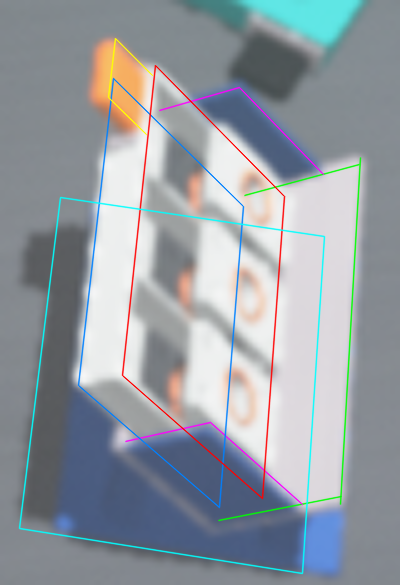

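```bash
cat > mv.py <<'E'
from h import *
from plant import r, viewer, order
def pose():
    s=r.get_state(); return np.array(s["tcp_pos"]),R.from_euler("xyz",s["eef_rot"],degrees=True),s
def delta(p,Rt):
    p0,R0,s=pose()
    return R0.inv().apply(np.array(p)-p0), np.degrees((R0.inv()*Rt).as_rotvec())
def show(p,Rt):
    t,a=delta(p,Rt); print("t",t.round(4),"|t|",np.linalg.norm(t).round(3),"a",a.round(2),"|a|",np.linalg.norm(a).round(1))
def log():
    p,Rm,s=pose()
    with open("log.txt","a") as f: f.write(repr([list(s["joints"]),list(p),list(Rm.as_matrix().ravel())])+"\n")
E
python3 - <<'E'
from mv import *
p,Rm,s=pose();log()
c=viewer.capture("wrist");cv2.imwrite("pics/w0.png",c["pixels"])
print(c["fx"],c["fy"],c["cx"],c["cy"],np.round(c["T_tool_cam"],4));print(Rm.as_matrix().round(3),p)
E
```

```text
369.27593517238176 369.27593517238176 317.5695063236964 234.98088897953724 [[ 9.000e-04 -3.030e-01  9.530e-01 -1.576e-01]
 [ 1.000e+00  7.000e-04 -7.000e-04 -3.000e-04]
 [-5.000e-04  9.530e-01  3.030e-01 -8.310e-02]
 [ 0.000e+00  0.000e+00  0.000e+00  1.000e+00]]
[[-0.    -0.406 -0.914]
 [-0.001 -0.914  0.406]
 [-1.     0.001 -0.   ]] [0.27372987 0.61653907 0.22570494]
```

View pics/w0.png

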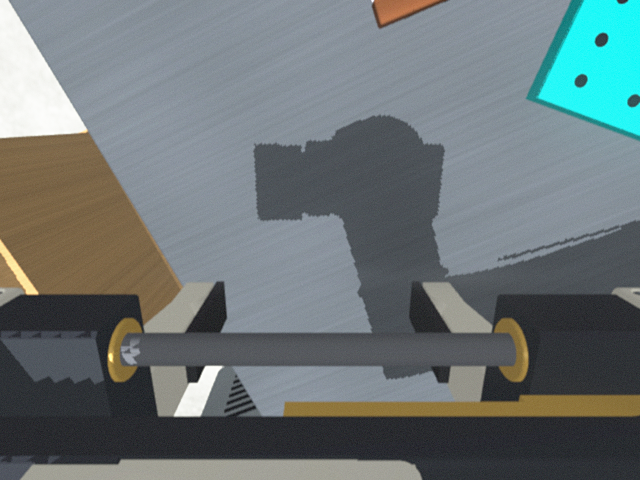

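Run:
```python
from mv import *
p,Rm,s=pose(); show([.53,.16,.33],Rm)
```

```text
t [-0.1037  0.3134 -0.4195] |t| 0.534 a [0. 0. 0.] |a| 0.0
```

```bash
python3 -m creep '[{"tx":-0.03,"ty":0.025,"tz":-0.034},{"tx":-0.05,"ty":0.055,"tz":-0.073},{"tx":-0.06,"ty":0.085,"tz":-0.113},{"tx":-0.07,"ty":0.115,"tz":-0.153},{"tx":-0.08,"ty":0.143,"tz":-0.19}]'; python3 -c "from mv import *;log()"; python3 -m creep '[{"tx":-0.005,"ty":0.03,"tz":-0.04},{"tx":-0.01,"ty":0.06,"tz":-0.08},{"tx":-0.015,"ty":0.09,"tz":-0.12},{"tx":-0.02,"ty":0.12,"tz":-0.16},{"tx":-0.025,"ty":0.15,"tz":-0.2}]'
python3 - <<'E'
from mv import *
log();p,Rm,s=pose(); show([.53,.16,.33],Rm);print(s["joints"].round(2))
E
```

```text
t [-0.1037  0.3134 -0.4195] |t| 0.534 a [0. 0. 0.] |a| 0.0
[ 8.257e+01  2.058e+01  6.500e-01 -1.000e-02 -7.014e+01 -1.651e+01]invalid input
invalid input
```

```bash
python3 -m creep '[{"ax":0,"ay":0,"az":0,"tx":-0.03,"ty":0.025,"tz":-0.034,"fingers":0.0876},{"ax":0,"ay":0,"az":0,"tx":-0.05,"ty":0.055,"tz":-0.073,"fingers":0.0876},{"ax":0,"ay":0,"az":0,"tx":-0.06,"ty":0.085,"tz":-0.113,"fingers":0.0876},{"ax":0,"ay":0,"az":0,"tx":-0.07,"ty":0.115,"tz":-0.153,"fingers":0.0876},{"ax":0,"ay":0,"az":0,"tx":-0.08,"ty":0.143,"tz":-0.19,"fingers":0.0876}]'; python3 -c "from mv import *;log()"
```

```text
time_s: 0.65
tcp_pos: [0.3879, 0.4108, 0.306]
eef_rot: [44.7, 90.0, -159.2]
contact_force: [1.1, -0.0, 0.3]
gripper_width: 0.0876
```

```bash
python3 -m creep '[{"ax":0,"ay":0,"az":0,"tx":-0.005,"ty":0.03,"tz":-0.04,"fingers":0.0876},{"ax":0,"ay":0,"az":0,"tx":-0.01,"ty":0.06,"tz":-0.08,"fingers":0.0876},{"ax":0,"ay":0,"az":0,"tx":-0.015,"ty":0.09,"tz":-0.12,"fingers":0.0876},{"ax":0,"ay":0,"az":0,"tx":-0.02,"ty":0.12,"tz":-0.16,"fingers":0.0876},{"ax":0,"ay":0,"az":0,"tx":-0.025,"ty":0.15,"tz":-0.2,"fingers":0.0876}]'
python3 - <<'E'
from mv import *
log();p,Rm,s=pose(); show([.53,.16,.33],Rm);print(s["joints"].round(2))
E
```

```text
time_s: 1.15
tcp_pos: [0.5092, 0.1936, 0.3309]
eef_rot: [-86.6, 90.0, 69.5]
contact_force: [1.8, 0.9, 1.1]
gripper_width: 0.0873
t [ 0.0009  0.0223 -0.0326] |t| 0.04 a [0. 0. 0.] |a| 0.0
[ 4.142e+01  5.230e+00 -5.830e+00 -1.000e-02 -7.892e+01  2.466e+01]
```

Run:
```python
from mv import *
p,Rm,s=pose();c=viewer.capture("wrist");cv2.imwrite("pics/w1.png",c["pixels"])
np.savez("w1.npz",p=p,Rm=Rm.as_matrix(),**c)
p2,_,s=pose();log();print(p,p2,s["joints"].round(2),s["time_s"])
```

```text
[0.50924796 0.19361068 0.3308746 ] [0.51184299 0.18850549 0.33174503] [ 40.89   5.26  -5.74   0.12 -79.    25.  ] 1.2
```

View pics/w1.png

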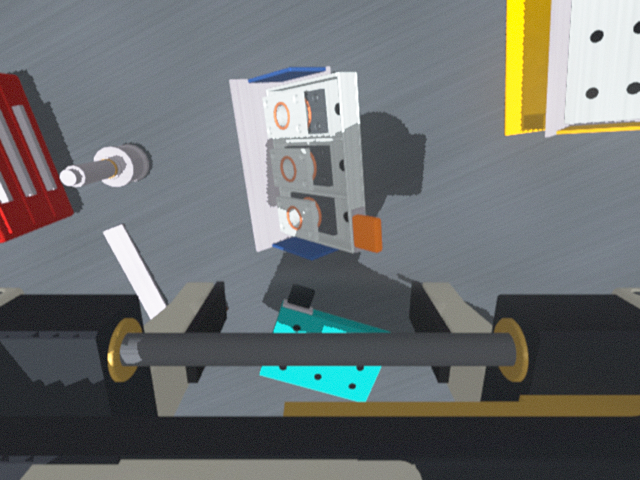

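```bash
cat > wr.py <<'E'
from ov import *
def wcam(f):
    z=dict(np.load(f)); T=np.eye(4);T[:3,:3]=z["Rm"];T[:3,3]=z["p"]
    M=np.linalg.inv(T@z["T_tool_cam"]); z["rvec"]=cv2.Rodrigues(M[:3,:3])[0].ravel();z["tvec"]=M[:3,3];return z
E
python3 - <<'E'
from wr import *
C={"w":wcam("w1.npz")}
im=overlay((.5451,.1918,1.2551),True,"w",(220,55,395,270),3.5,None,cams=C) if 0 else overlay((.5451,.1918,1.2551),True,"w",(220,60,395,265),3,None,cams=C)
raw=cv2.resize(C["w"]["pixels"][60:265,220:395],None,fx=3,fy=3,interpolation=cv2.INTER_CUBIC)
cv2.imwrite("pics/w1o.png",np.hstack([im,raw])[:, :1050][:600,:]); cv2.imwrite("pics/w1o.png",im[:600])
E
```

```text
(no output)
```

View pics/w1o.png

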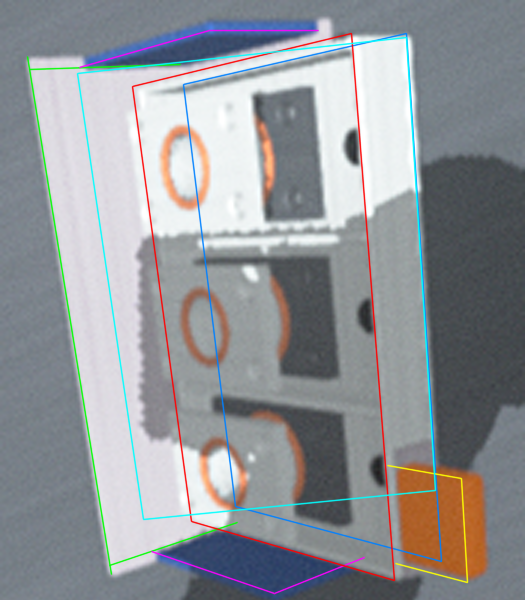

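Run:
```python
from wr import *
C=wcam("w1.npz")
def g(box,k,f):
    c=C;x0,y0,x1,y1=box
    im=cv2.resize(c["pixels"][y0:y1,x0:x1],None,fx=k,fy=k,interpolation=cv2.INTER_CUBIC)
    for i in range(x0,x1,10):cv2.putText(im,str(i),((i-x0)*k,10),0,.35,(0,0,255));cv2.line(im,((i-x0)*k+k//2,12),((i-x0)*k+k//2,18),(0,0,255))
    for i in range(y0,y1,10):cv2.putText(im,str(i),(0,(i-y0)*k+k//2+4),0,.35,(0,0,255));cv2.line(im,(25,(i-y0)*k+k//2),(30,(i-y0)*k+k//2),(0,0,255))
    cv2.imwrite(f,im)
g((250,190,390,265),5,"pics/z1.png");g((220,60,370,120),5,"pics/z2.png")
```

```text
(no output)
```

View pics/z1.png

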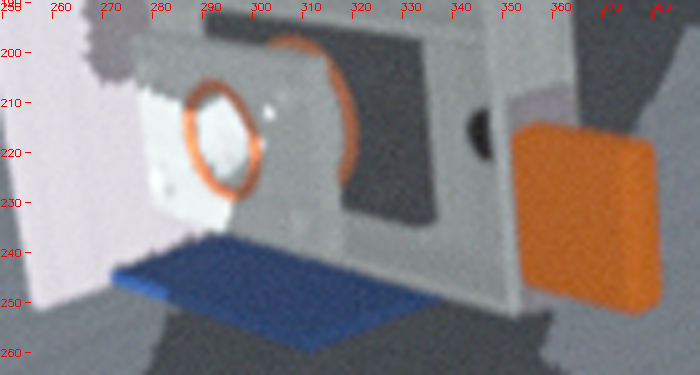

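View pics/z2.png

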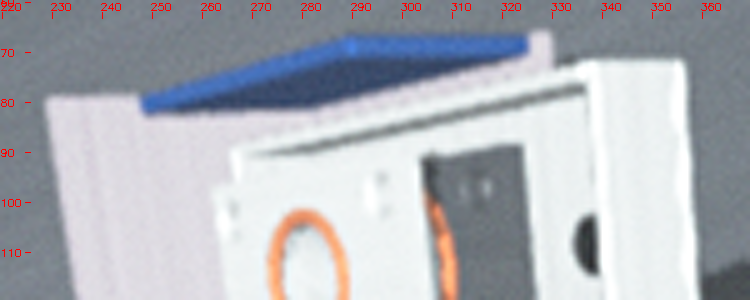

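```bash
cat > fitb.py <<'E'
from wr import *
C={"w":wcam("w1.npz"),**cams}
V=np.array([.022,0,.032]); q=lambda s,u,w:V-d*s+n*u+ey*w
obs=[("w",351.5,252.5,q(.12,.023,.085),1),("w",337.5,72.5,q(.12,.023,-.085),1),("w",375,218,q(.152,.022,.045),1),("w",375,251,q(.152,.022,.079),1),("w",355.5,71.8,q(.12,0,-.085),1),
("w",256.5,251.5,q(0,.064,.096),0),("w",229.5,79.5,q(0,.064,-.096),0)]
old=[("top",226.5,186,(.071,-.096,.0732),0),("top",202.5,245.5,(.071,.096,.0732),0),("scene",447,227,(.071,.096,.0732),0),("scene",443,297,(.071,-.096,.0732),0)]
def f(p,ob):
    Rz=R.from_euler("z",p[2]).as_matrix()
    return np.concatenate([(proj(C[c],(Rz@(np.array(Q)+ey*p[3]*k)+[p[0],p[1],0])[None])[0]-[u,v]) for c,u,v,Q,k in ob])
for ob in(obs,obs+old):
    s=least_squares(f,[.545,.19,1.26,0],args=(ob,),loss="soft_l1");print(s.x.round(4),np.degrees(s.x[2]).round(2),f(s.x,ob).reshape(-1,2).round(1).tolist())
Rz=R.from_euler("z",s.x[2]).as_matrix()
E
python3 fitb.py
```

```text
[ 5.4400e-01  1.9160e-01  1.2542e+00 -1.0000e-03] 71.86 [[-0.1, 0.5], [-0.3, -1.9], [-1.2, 1.0], [0.8, 2.7], [0.3, -1.3], [0.5, 0.2], [-0.1, -0.2]]
[ 5.4430e-01  1.9150e-01  1.2541e+00 -8.0000e-04] 71.85 [[-0.1, 0.5], [-0.3, -1.9], [-1.2, 1.0], [0.7, 2.7], [0.3, -1.3], [0.4, -0.0], [-0.2, -0.5], [-0.5, -0.7], [-0.5, -0.2], [-0.6, -1.2], [-0.6, -1.8]]
```

```bash
cat > tg.py <<'E'
from mv import *
BL=(.5443,.1915,np.radians(71.85)); YE=(.5355,-.1562,np.radians(73.81))
d=np.array([.6428,0,-.7660]);n=np.array([.7660,0,.6428]);ey=np.array([0,1.,0])
V=np.array([.022,0,.032])
def q(s,u,w): return V-d*s+n*u+ey*w   # up-slope, out, lateral
def W(st,P): return R.from_euler("z",st[2]).apply(np.array(P))+[st[0],st[1],0]
def RT(st,flip=False):
    M=np.stack([d,-n,ey],1) if not flip else np.stack([d,n,-ey],1)
    return R.from_euler("z",st[2])*R.from_matrix(M)
def hold(st,s,u,w,back=0):   # TCP for tips at s,u,w
    return W(st,q(s+back,u,w))
E
cat log.txt | wc -l
python3 - <<'E'
from tg import *
print("handle",W(YE,q(.138,.006,-.062)))
# tips: handle centre s=.138; tips at s=.123
pg=hold(YE,.123,.006,-.062,.07);print(pg,hold(YE,.123,.006,-.062));show(pg,RT(YE))
E
```

```text
6
handle [ 0.57772339 -0.23313431  0.1415648 ]
[ 0.56786586 -0.26708625  0.1836948 ] [ 0.5804118  -0.22387468  0.1300748 ]
t [ 0.1488  0.3929 -0.2368] |t| 0.482 a [ -7.54  -2.85 -40.  ] |a| 40.8
```

Run:
```python
from tg import *
pg=hold(YE,.123,.006,-.062,.17);print(pg);show(pg,RT(YE))
```

```text
[ 0.54994309 -0.32881706  0.2602948 ]
t [ 0.0723  0.4567 -0.2458] |t| 0.524 a [ -7.54  -2.85 -40.  ] |a| 40.8
```

```bash
python3 -m creep '[{"ax":-0.7,"ay":-0.3,"az":-3.6,"tx":0.002,"ty":0.0415,"tz":-0.0223,"fingers":0.06},{"ax":-1.4,"ay":-0.5,"az":-7.3,"tx":0.004,"ty":0.083,"tz":-0.0447,"fingers":0.06},{"ax":-2.1,"ay":-0.8,"az":-10.9,"tx":0.007,"ty":0.1245,"tz":-0.067,"fingers":0.06},{"ax":-2.7,"ay":-1.0,"az":-14.5,"tx":0.012,"ty":0.166,"tz":-0.089,"fingers":0.06},{"ax":-3.4,"ay":-1.3,"az":-18.2,"tx":0.02,"ty":0.2075,"tz":-0.1115,"fingers":0.06}]'
python3 - <<'E'
from tg import *
log();print(pose()[2]["joints"].round(1))
pg=hold(YE,.123,.006,-.062,.17);print(pg);show(pg,RT(YE))
E
```

```text
time_s: 1.7
tcp_pos: [0.5264, -0.0407, 0.3116]
eef_rot: [-88.3, 71.6, 71.3]
contact_force: [1.9, 0.1, -0.6]
gripper_width: 0.0608
[  3.4   2.8  -6.1 -17.7 -74.7  70. ]
[ 0.54994309 -0.32881706  0.2602948 ]
t [-0.0353  0.2644 -0.1225] |t| 0.294 a [ -3.88  -1.54 -21.54] |a| 21.9
```

```bash
python3 -m creep '[{"ax":-0.7,"ay":-0.3,"az":-4.0,"tx":-0.006,"ty":0.044,"tz":-0.0203,"fingers":0.06},{"ax":-1.4,"ay":-0.5,"az":-8,"tx":-0.012,"ty":0.088,"tz":-0.041,"fingers":0.06},{"ax":-2.1,"ay":-0.8,"az":-12,"tx":-0.018,"ty":0.132,"tz":-0.061,"fingers":0.06},{"ax":-2.7,"ay":-1.0,"az":-16,"tx":-0.024,"ty":0.176,"tz":-0.082,"fingers":0.06},{"ax":-3.4,"ay":-1.3,"az":-20,"tx":-0.03,"ty":0.22,"tz":-0.102,"fingers":0.06}]'
python3 - <<'E'
from tg import *
log();print(pose()[2]["joints"].round(1))
pg=hold(YE,.123,.006,-.062,.06);print(pg);show(pg,RT(YE))
E
```

```text
time_s: 2.2
tcp_pos: [0.5455, -0.2816, 0.2687]
eef_rot: [-89.7, 51.6, 73.4]
contact_force: [2.7, 1.1, 0.7]
gripper_width: 0.0601
[-33.9  23.5  14.4 -36.5 -93.4 108.9]
[ 0.56965814 -0.26091317  0.1760348 ]
t [ 0.0892  0.0366 -0.0175] |t| 0.098 a [-0.59 -0.23 -1.55] |a| 1.7
```

```bash
python3 -m creep '[{"ax":-0.3,"ay":-0.1,"az":-0.8,"tx":0.02,"ty":0.018,"tz":-0.012,"fingers":0.06},{"ax":-0.6,"ay":-0.2,"az":-1.0,"tx":0.05,"ty":0.025,"tz":-0.0175,"fingers":0.06},{"ax":-0.6,"ay":-0.2,"az":-1.0,"tx":0.082,"ty":0.026,"tz":-0.0175,"fingers":0.06},{"ax":-0.6,"ay":-0.2,"az":-1.0,"tx":0.082,"ty":0.026,"tz":-0.0175,"fingers":0.06}]'
python3 - <<'E'
from tg import *
log();print(pose()[2]["joints"].round(1))
pg=hold(YE,.123,.006,-.062,.06);print(pg);show(pg,RT(YE))
p,Rm,s=pose();c=viewer.capture("wrist");cv2.imwrite("pics/w2.png",c["pixels"]);np.savez("w2.npz",p=p,Rm=Rm.as_matrix(),**c)
E
```

```text
time_s: 2.6
tcp_pos: [0.5696, -0.2525, 0.1836]
eef_rot: [-89.2, 50.5, 74.4]
contact_force: [-0.9, -0.3, 0.2]
gripper_width: 0.0599
[-31.3  27.6   9.5 -37.9 -85.6 112.6]
[ 0.56965814 -0.26091317  0.1760348 ]
t [ 0.0007  0.0111 -0.0024] |t| 0.011 a [-0.32  0.39 -0.52] |a| 0.7
```

View pics/w2.png

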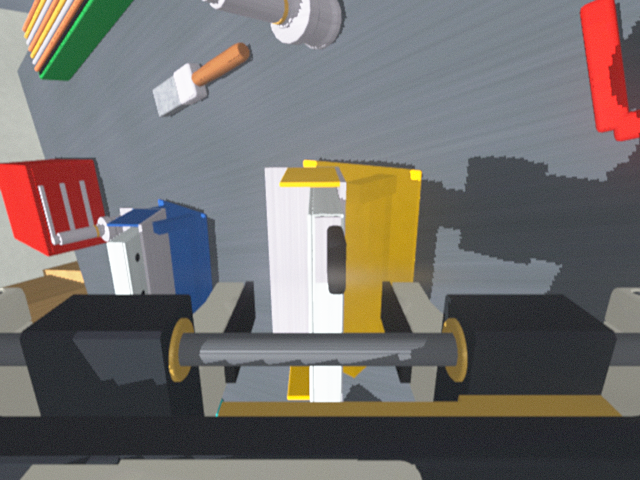

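```bash
cat > wt.py <<'E'
from h import *
def wtool(f):
    z=dict(np.load(f));dd=z["depth"];v,u=np.mgrid[0:480,0:640]
    X=np.stack([(u-z["cx"])/z["fx"]*dd,(v-z["cy"])/z["fy"]*dd,dd,np.ones_like(dd)],-1)
    P=X@z["T_tool_cam"].T;P[dd==0]=np.nan
    return z,P[...,:3]
E
python3 - <<'E'
from wt import *
from tg import *
z,P=wtool("w2.npz")
for u,v in[(337,240),(337,258),(337,280),(330,258),(344,258),(337,222),(325,250),(325,300),(320,225)]:
    p=P[v,u]; w=z["Rm"]@p+z["p"]; l=R.from_euler("z",-YE[2]).apply(w-[YE[0],YE[1],0])-V
    print((u,v),"tool",p.round(4),"s,u,w",np.round([-l@d,l@n,l@ey],4))
m=cv2.inRange(z["pixels"],(0,0,0),(60,60,60))[220:300,315:355];ys,xs=np.nonzero(m)
print(xs.min()+315,xs.max()+315,ys.min()+220,ys.max()+220)
E
```

```text
(337, 240) tool [ 0.0339  0.0107 -0.0193] s,u,w [ 0.1497  0.006  -0.0787]
(337, 258) tool [ 0.0322  0.0107 -0.0094] s,u,w [ 0.1514  0.006  -0.0688]
(337, 280) tool [0.0327 0.011  0.004 ] s,u,w [ 0.1511  0.0058 -0.0554]
(330, 258) tool [ 0.0321  0.0069 -0.0095] s,u,w [ 0.1515  0.0099 -0.0689]
(344, 258) tool [ 0.0331  0.0146 -0.0091] s,u,w [ 0.1506  0.0021 -0.0684]
(337, 222) tool [ 0.0621  0.012  -0.0217] s,u,w [ 0.1215  0.0044 -0.0808]
(325, 250) tool [ 0.0616  0.0047 -0.0035] s,u,w [ 0.1221  0.0118 -0.0627]
(325, 300) tool [0.0652 0.005  0.0335] s,u,w [ 0.1187  0.0117 -0.0257]
(320, 225) tool [ 0.0614  0.0015 -0.0199] s,u,w [ 0.1221  0.0149 -0.0791]
329 344 236 292
```

Run:
```python
from tg import *
show(hold(YE,.125,.006,-.063),RT(YE))
```

```text
t [ 0.0613  0.0109 -0.003 ] |t| 0.062 a [-0.19  0.28 -0.64] |a| 0.7
```

```bash
python3 -m creep '[{"ax":-0.2,"ay":0.3,"az":-0.6,"tx":0,"ty":0.011,"tz":-0.003,"fingers":0.06},{"ax":-0.2,"ay":0.3,"az":-0.6,"tx":0.025,"ty":0.011,"tz":-0.003,"fingers":0.05},{"ax":-0.2,"ay":0.3,"az":-0.6,"tx":0.05,"ty":0.011,"tz":-0.003,"fingers":0.05},{"ax":-0.2,"ay":0.3,"az":-0.6,"tx":0.061,"ty":0.011,"tz":-0.003,"fingers":0.05},{"ax":-0.2,"ay":0.3,"az":-0.6,"tx":0.061,"ty":0.011,"tz":-0.003,"fingers":0.05}]'
python3 - <<'E'
from tg import *
show(hold(YE,.125,.006,-.063),RT(YE));log()
E
```

```text
time_s: 3.15
tcp_pos: [0.5818, -0.227, 0.1336]
eef_rot: [-90.4, 50.1, 73.5]
contact_force: [-0.5, 0.4, 0.4]
gripper_width: 0.0501
t [0.0024 0.0003 0.0012] |t| 0.003 a [ 0.14 -0.2  -0.11] |a| 0.3
```

```bash
python3 -m creep '[{"ax":0,"ay":0,"az":0,"tx":0,"ty":0,"tz":0.0,"fingers":0.02},{"ax":0,"ay":0,"az":0,"tx":0.0,"ty":0,"tz":0,"fingers":0.0},{"ax":0,"ay":0,"az":0,"tx":0,"ty":0,"tz":0,"fingers":0.0},{"ax":0,"ay":0,"az":0,"tx":0,"ty":0,"tz":0,"fingers":0.0},{"ax":0,"ay":0,"az":0,"tx":0,"ty":0,"tz":0,"fingers":0.0}]' 55
python3 - <<'E'
from tg import *
show(hold(YE,.125,.006,-.063),RT(YE));log()
E
```

```text
time_s: 3.65
tcp_pos: [0.582, -0.2274, 0.1345]
eef_rot: [-90.5, 50.1, 73.4]
contact_force: [0.3, 1.1, -1.2]
gripper_width: 0.0159
t [0.0033 0.0005 0.0015] |t| 0.004 a [ 0.16 -0.29 -0.14] |a| 0.4
```

```bash
python3 -m creep '[{"ax":0,"ay":0,"az":0,"tx":0,"ty":0,"tz":0.0,"fingers":0.0},{"ax":0,"ay":0,"az":0,"tx":0.0,"ty":0,"tz":0,"fingers":0.0},{"ax":0,"ay":0,"az":0,"tx":0,"ty":0,"tz":0,"fingers":0.0}]' 55
python3 - <<'E'
from tg import *
show(hold(YE,.125,.006,-.063),RT(YE));log();p,Rm,s=pose()
np.savez("grasp1.npz",p=p,Rm=Rm.as_matrix())
E
```

```text
time_s: 3.95
tcp_pos: [0.582, -0.2274, 0.1342]
eef_rot: [-90.5, 50.2, 73.4]
contact_force: [-0.1, -1.2, 1.1]
gripper_width: 0.0101
t [0.0031 0.0004 0.0015] |t| 0.003 a [ 0.15 -0.27 -0.16] |a| 0.3
```

```bash
cat >> tg.py <<'E'
def frame(st): return R.from_euler("z",st[2]),np.array([st[0],st[1],0.])
def carry(g,st0,st1,ds=0,du=0,dw=0):
    """pose g (npz) relative to st0 re-expressed at st1, shifted"""
    z=np.load(g);R0,p0=frame(st0);R1,p1=frame(st1)
    loc=R0.inv().apply(z["p"]-p0)-d*ds+n*du+ey*dw
    return R1.apply(loc)+p1,R1*R0.inv()*R.from_matrix(z["Rm"])
E
python3 - <<'E'
from tg import *
for du,ds in((.12,.02),(.16,.05),(.023,.003)):
    p,Rm=carry("grasp1.npz",YE,BL,ds,du);print(p);show(p,Rm)
E
python3 -m creep '[{"ax":0,"ay":0,"az":0,"tx":0,"ty":-0.004,"tz":0.0,"fingers":0.0},{"ax":0,"ay":0,"az":0,"tx":-0.002,"ty":-0.015,"tz":0,"fingers":0.0},{"ax":0,"ay":0,"az":0,"tx":-0.005,"ty":-0.03,"tz":0,"fingers":0.0},{"ax":0,"ay":0,"az":0,"tx":-0.01,"ty":-0.05,"tz":0,"fingers":0.0},{"ax":0,"ay":0,"az":0,"tx":-0.02,"ty":-0.07,"tz":0,"fingers":0.0}]' 60
```

```text
[0.61291519 0.19384307 0.22667137]
t [ 0.1934 -0.3767  0.0876] |t| 0.432 a [1.5  1.26 0.01] |a| 2.0
[0.61645265 0.20463404 0.27536337]
t [ 0.1632 -0.4166  0.087 ] |t| 0.456 a [1.5  1.26 0.01] |a| 2.0
[0.59317369 0.13362191 0.15129777]
t [ 0.2106 -0.2798  0.0902] |t| 0.362 a [1.5  1.26 0.01] |a| 2.0
time_s: 4.45
tcp_pos: [0.5932, -0.1858, 0.1952]
eef_rot: [-90.4, 50.1, 73.5]
contact_force: [0.7, 0.3, -2.3]
gripper_width: 0.0095
```

Run:
```python
from tg import *
log()
p,Rm=carry("grasp1.npz",YE,BL,0,.12)
show([.60,-.08,.32],Rm);show([.61,.13,.33],Rm)
```

```text
t [-0.0293 -0.1595  0.0224] |t| 0.164 a [1.5  1.35 0.09] |a| 2.0
t [ 0.0941 -0.3228  0.0714] |t| 0.344 a [1.5  1.35 0.09] |a| 2.0
```

```bash
python3 -m creep '[{"ax":0.2,"ay":0.2,"az":0,"tx":-0.015,"ty":-0.035,"tz":0.005,"fingers":0.0},{"ax":0.4,"ay":0.3,"az":0,"tx":-0.026,"ty":-0.075,"tz":0.01,"fingers":0.0},{"ax":0.6,"ay":0.5,"az":0,"tx":-0.028,"ty":-0.115,"tz":0.015,"fingers":0.0},{"ax":0.8,"ay":0.7,"az":0,"tx":-0.025,"ty":-0.155,"tz":0.022,"fingers":0.0},{"ax":1.0,"ay":0.9,"az":0,"tx":-0.005,"ty":-0.187,"tz":0.03,"fingers":0.0}]' 60
python3 - <<'E'
from tg import *
log();print(pose()[2]["joints"].round(1))
p,Rm=carry("grasp1.npz",YE,BL,0.0,.12)
show([.61,.13,.33],Rm)
E
```

```text
time_s: 4.95
tcp_pos: [0.6035, -0.0428, 0.3225]
eef_rot: [-91.0, 50.1, 71.6]
contact_force: [0.8, 0.6, -1.3]
gripper_width: 0.0095
[-13.1  12.3   6.  -40.2 -81.8  91.1]
t [ 0.1008 -0.133   0.0459] |t| 0.173 a [0.72 0.13 0.07] |a| 0.7
```

```bash
python3 -m creep '[{"ax":0.2,"ay":0.1,"az":0,"tx":0.024,"ty":-0.031,"tz":0.01,"fingers":0.0},{"ax":0.4,"ay":0.1,"az":0,"tx":0.048,"ty":-0.063,"tz":0.022,"fingers":0.0},{"ax":0.6,"ay":0.1,"az":0,"tx":0.072,"ty":-0.095,"tz":0.033,"fingers":0.0},{"ax":0.7,"ay":0.1,"az":0,"tx":0.095,"ty":-0.125,"tz":0.043,"fingers":0.0},{"ax":0.7,"ay":0.1,"az":0,"tx":0.1,"ty":-0.132,"tz":0.045,"fingers":0.0}]' 60
python3 - <<'E'
from tg import *
log();print(pose()[2]["joints"].round(1))
for du in (.12,.06): show(*carry("grasp1.npz",YE,BL,0.004,du))
E
```

```text
time_s: 5.45
tcp_pos: [0.6083, 0.1318, 0.3272]
eef_rot: [-90.0, 50.0, 72.1]
contact_force: [-0.7, -0.7, -2.2]
gripper_width: 0.0097
[  5.4   7.4   0.1 -39.1 -69.6  76.5]
t [0.1319 0.0184 0.0147] |t| 0.134 a [-0.01  0.42  0.18] |a| 0.5
t [0.1319 0.0784 0.0148] |t| 0.154 a [-0.01  0.42  0.18] |a| 0.5
```

```bash
python3 -m creep '[{"ax":0,"ay":0.2,"az":0.1,"tx":0.035,"ty":0.005,"tz":0.004,"fingers":0.0},{"ax":0,"ay":0.4,"az":0.2,"tx":0.075,"ty":0.012,"tz":0.01,"fingers":0.0},{"ax":0,"ay":0.4,"az":0.2,"tx":0.112,"ty":0.018,"tz":0.015,"fingers":0.0},{"ax":0,"ay":0.4,"az":0.2,"tx":0.132,"ty":0.028,"tz":0.015,"fingers":0.0},{"ax":0,"ay":0.4,"az":0.2,"tx":0.132,"ty":0.038,"tz":0.015,"fingers":0.0}]' 60
python3 - <<'E'
from tg import *
log();print(pose()[2]["joints"].round(1))
for du in (.10,.06): show(*carry("grasp1.npz",YE,BL,0.004,du))
p,Rm,s=pose();c=viewer.capture("wrist");cv2.imwrite("pics/w3.png",c["pixels"]);np.savez("w3.npz",p=p,Rm=Rm.as_matrix(),**c)
for k in("scene","top"):
    p,Rm,s=pose();c=viewer.capture(k);cv2.imwrite(f"pics/{k}3.png",c["pixels"]);np.savez(f"{k}3.npz",p=p,Rm=Rm.as_matrix(),**c)
E
```

```text
time_s: 5.95
tcp_pos: [0.6108, 0.1862, 0.1973]
eef_rot: [-90.0, 50.4, 71.7]
contact_force: [0.3, -0.2, -1.6]
gripper_width: 0.0097
[ 10.6  13.3  -8.9 -43.1 -54.9  82.7]
t [-0.0015 -0.0049  0.0004] |t| 0.005 a [-0.25  0.17 -0.22] |a| 0.4
t [-0.0012  0.0351  0.0003] |t| 0.035 a [-0.25  0.17 -0.22] |a| 0.4
```

View pics/w3.png

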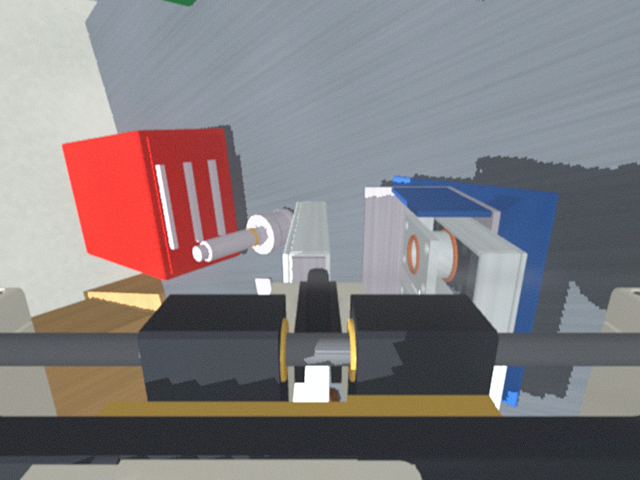

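View pics/scene3.png

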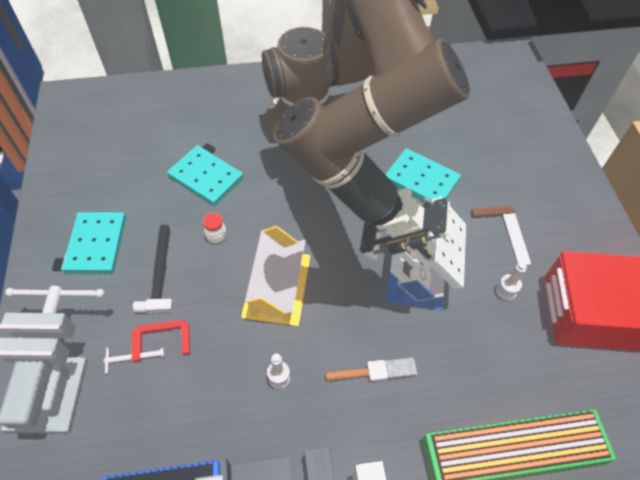

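Run:
```python
from wt import *
from tg import *
z,P=wtool("w3.npz")
cv2.imwrite("pics/w3c.png",cv2.resize(z["pixels"][180:300,270:540],None,fx=2.9,fy=2.9,interpolation=cv2.INTER_CUBIC))
print("tgt s,u,w at cap: TCP s .128 u .0294 w -.0645")
for u,v in[(310,215),(310,230),(310,245),(300,215),(322,215),(300,245),(322,245),(300,265),(310,268),(322,265),(450,215),(470,225),(500,245),(480,230),(505,270),(490,260),(400,240),(405,260)]:
    p=P[v,u]; w=z["Rm"]@p+z["p"]; l=R.from_euler("z",-BL[2]).apply(w-[BL[0],BL[1],0])-V
    print((u,v),"tool",p.round(4),"s,u,w",np.round([-l@d,l@n,l@ey],4))
```

```text
tgt s,u,w at cap: TCP s .128 u .0294 w -.0645
(310, 215) tool [ 0.0822 -0.0051 -0.0209] s,u,w [ 0.0485  0.1059 -0.0859]
(310, 230) tool [ 0.0482 -0.0044 -0.0207] s,u,w [ 0.0825  0.1055 -0.0856]
(310, 245) tool [ 0.021  -0.0038 -0.0209] s,u,w [ 0.1097  0.1051 -0.0858]
(300, 215) tool [ 0.0836 -0.0119 -0.0205] s,u,w [ 0.0471  0.1127 -0.0855]
(322, 215) tool [ 0.0825  0.003  -0.0208] s,u,w [ 0.0482  0.0979 -0.0858]
(300, 245) tool [ 0.0213 -0.009  -0.0208] s,u,w [ 0.1094  0.1102 -0.0857]
(322, 245) tool [ 0.0207  0.0023 -0.021 ] s,u,w [ 0.11    0.099  -0.0859]
(300, 265) tool [ 0.006  -0.0083 -0.016 ] s,u,w [ 0.1246  0.1097 -0.0809]
(310, 268) tool [ 0.0052 -0.0036 -0.0148] s,u,w [ 0.1254  0.1049 -0.0797]
(322, 265) tool [ 0.0055  0.0022 -0.0162] s,u,w [ 0.1252  0.0992 -0.0811]
(450, 215) tool [ 0.0545  0.0784 -0.0281] s,u,w [ 0.0768  0.0226 -0.0929]
(470, 225) tool [ 0.0595  0.0932 -0.0205] s,u,w [ 0.0719  0.0078 -0.0853]
(500, 245) tool [ 0.0222  0.094  -0.0206] s,u,w [ 0.1091  0.0073 -0.0853]
(480, 230) tool [ 0.049   0.0949 -0.0205] s,u,w [ 0.0824  0.0062 -0.0853]
(505, 270) tool [ 0.0105  0.0923 -0.0116] s,u,w [ 0.1208  0.0091 -0.0764]
(490, 260) tool [ 0.0116  0.0847 -0.0164] s,u,w [ 0.1196  0.0166 -0.0812]
(400, 240) tool [0.1312 0.0679 0.0131] s,u,w [-0.0001  0.0327 -0.0519]
(405, 260) tool [0.114  0.0689 0.0239] s,u,w [ 0.0171  0.0318 -0.041 ]
```

View pics/w3c.png

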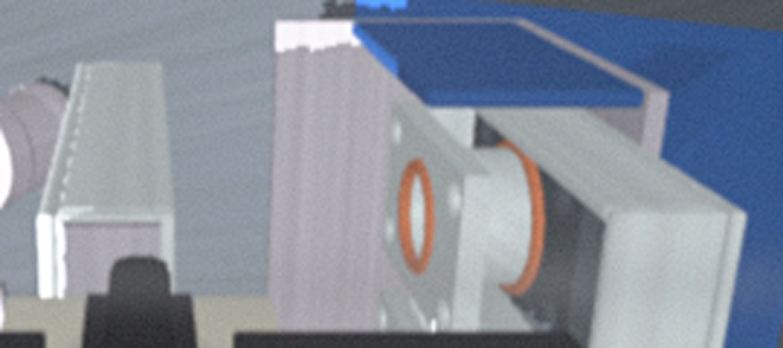

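```bash
python3 -m creep '[{"ax":-0.2,"ay":0.1,"az":-0.2,"tx":0.001,"ty":0.015,"tz":0,"fingers":0.0},{"ax":-0.2,"ay":0.1,"az":-0.2,"tx":0.002,"ty":0.03,"tz":0,"fingers":0.0},{"ax":-0.2,"ay":0.1,"az":-0.2,"tx":0.002,"ty":0.045,"tz":0,"fingers":0.0},{"ax":-0.2,"ay":0.1,"az":-0.2,"tx":0.002,"ty":0.058,"tz":0,"fingers":0.0},{"ax":-0.2,"ay":0.1,"az":-0.2,"tx":0.002,"ty":0.058,"tz":0,"fingers":0.0}]' 60
python3 - <<'E'
from wt import *
from tg import *
log()
show(*carry("grasp1.npz",YE,BL,0.002,.023))
p,Rm,s=pose();c=viewer.capture("wrist");cv2.imwrite("pics/w4.png",c["pixels"]);np.savez("w4.npz",p=p,Rm=Rm.as_matrix(),**c)
E
```

```text
time_s: 6.6
tcp_pos: [0.5997, 0.1416, 0.1621]
eef_rot: [-90.8, 50.1, 70.9]
contact_force: [0.1, 0.0, -1.4]
gripper_width: 0.0094
t [0.0031 0.0142 0.0038] |t| 0.015 a [-0.05 -0.33  0.04] |a| 0.3
```

View pics/w4.png

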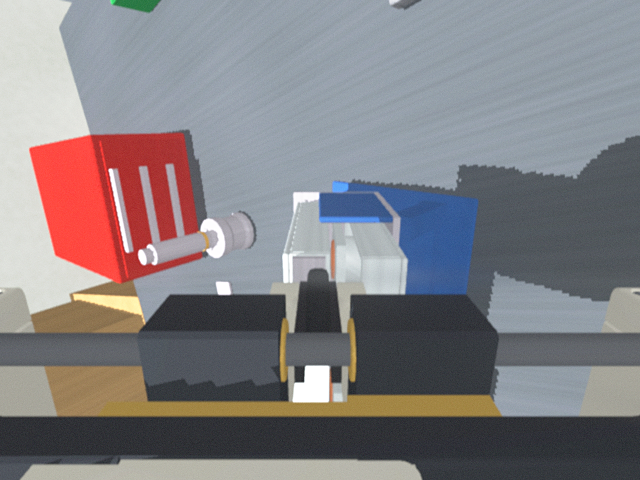

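```bash
cat > probe.py <<'E'
from wt import *
from tg import *
def probe(f,pts,st=BL):
    z,P=wtool(f)
    for u,v in pts:
        p=np.nanmedian(P[v-1:v+2,u-1:u+2].reshape(-1,3),0); w=z["Rm"]@p+z["p"]; l=R.from_euler("z",-st[2]).apply(w-[st[0],st[1],0])-V
        print((u,v),"tool",p.round(4),"s,u,w",np.round([-l@d,l@n,l@ey],4))
E
python3 - <<'E'
from probe import *
probe("w4.npz",[(305,235),(305,245),(305,255),(305,265),(300,220),(370,245),(375,255),(385,262),(390,255),(385,272)])
z=np.load("w4.npz");cv2.imwrite("pics/w4c.png",cv2.resize(z["pixels"][180:300,270:420],None,fx=5,fy=5,interpolation=cv2.INTER_CUBIC))
E
```

```text
(305, 235) tool [ 0.0385 -0.007  -0.0207] s,u,w [ 0.0948  0.0506 -0.0893]
(305, 245) tool [ 0.0204 -0.0064 -0.021 ] s,u,w [ 0.113   0.05   -0.0894]
(305, 255) tool [ 0.0089 -0.006  -0.0201] s,u,w [ 0.1245  0.0496 -0.0884]
(305, 265) tool [ 0.0055 -0.0059 -0.0161] s,u,w [ 0.1278  0.0496 -0.0844]
(300, 220) tool [ 0.0698 -0.0113 -0.0208] s,u,w [ 0.0635  0.0548 -0.0897]
(370, 245) tool [ 0.0333  0.0287 -0.0167] s,u,w [ 0.1001  0.0149 -0.0853]
(375, 255) tool [ 0.0172  0.0291 -0.0167] s,u,w [ 0.1162  0.0145 -0.0852]
(385, 262) tool [ 0.0132  0.0334 -0.0145] s,u,w [ 0.1202  0.0102 -0.0829]
(390, 255) tool [ 0.0175  0.0366 -0.0167] s,u,w [ 0.116   0.0071 -0.0852]
(385, 272) tool [ 0.0129  0.0337 -0.0097] s,u,w [ 0.1204  0.0099 -0.0781]
```

View pics/w4c.png

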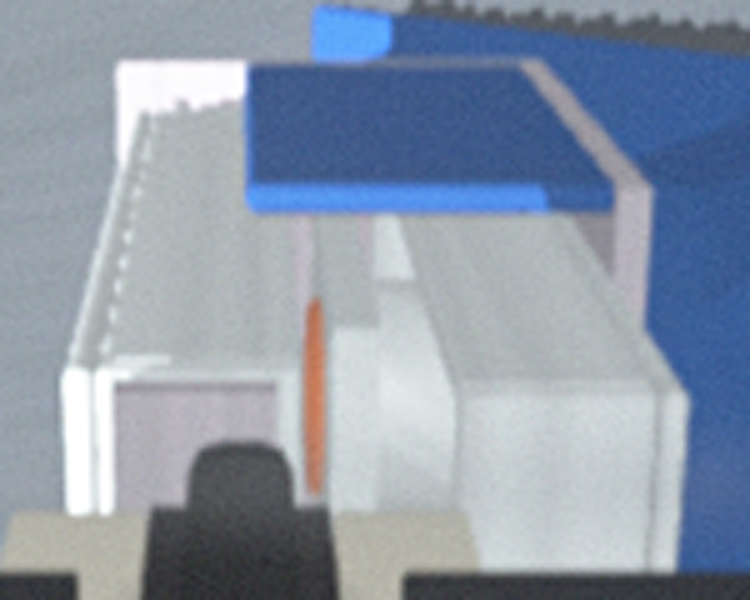

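```bash
python3 -m creep '[{"ax":0,"ay":-0.3,"az":0,"tx":0.005,"ty":0,"tz":0.004,"fingers":0.0},{"ax":0,"ay":-0.3,"az":0,"tx":0.005,"ty":0,"tz":0.004,"fingers":0.0},{"ax":0,"ay":-0.3,"az":0,"tx":0.005,"ty":0.0,"tz":0.004,"fingers":0.0}]' 60
python3 - <<'E'
from tg import *
log()
show(*carry("grasp1.npz",YE,BL,0.002,.023))
E
```

```text
time_s: 6.95
tcp_pos: [0.5987, 0.1464, 0.1601]
eef_rot: [-90.9, 50.1, 71.1]
contact_force: [-0.8, -8.7, 7.0]
gripper_width: 0.0091
t [-0.0012  0.0163  0.0013] |t| 0.016 a [ 0.2  -0.19  0.05] |a| 0.3
```

Run:
```python
from probe import *
p,Rm,s=pose();c=viewer.capture("wrist");cv2.imwrite("pics/w5.png",c["pixels"]);np.savez("w5.npz",p=p,Rm=Rm.as_matrix(),**c)
probe("w5.npz",[(305,235),(305,245),(305,255),(305,265),(300,220),(300,205),(370,245),(375,255),(385,262),(390,255),(385,272)])
z=np.load("w5.npz");cv2.imwrite("pics/w5c.png",cv2.resize(z["pixels"][180:300,270:420],None,fx=5,fy=5,interpolation=cv2.INTER_CUBIC))
show(*carry("grasp1.npz",YE,BL,0.002,.023));print(s["contact_force"],pose()[2]["contact_force"])
```

```text
(305, 235) tool [ 0.0386 -0.007  -0.0207] s,u,w [ 0.0905  0.0527 -0.0866]
(305, 245) tool [ 0.0211 -0.0064 -0.0209] s,u,w [ 0.108   0.0521 -0.0867]
(305, 255) tool [ 0.0085 -0.006  -0.0202] s,u,w [ 0.1206  0.0518 -0.0859]
(305, 265) tool [ 0.0056 -0.0059 -0.0163] s,u,w [ 0.1234  0.0517 -0.082 ]
(300, 220) tool [ 0.0704 -0.0113 -0.0206] s,u,w [ 0.0587  0.0569 -0.0868]
(300, 205) tool [ 0.1155 -0.0133 -0.0201] s,u,w [ 0.0135  0.0589 -0.0866]
(370, 245) tool [ 0.0262  0.0276 -0.0192] s,u,w [ 0.1029  0.0181 -0.0852]
(375, 255) tool [ 0.011   0.0278 -0.0192] s,u,w [ 0.1181  0.0179 -0.0852]
(385, 262) tool [ 0.0086  0.0327 -0.0166] s,u,w [ 0.1205  0.0131 -0.0825]
(390, 255) tool [ 0.0121  0.0355 -0.0192] s,u,w [ 0.1171  0.0103 -0.0852]
(385, 272) tool [ 0.009   0.033  -0.0111] s,u,w [ 0.12    0.0127 -0.0771]
t [-0.0012  0.0163  0.0013] |t| 0.016 a [ 0.2  -0.19  0.05] |a| 0.3
[-0.76314928 -8.70337923  7.04975022] [-1.2046957  -8.63745936  6.71765003]
```

View pics/w5c.png

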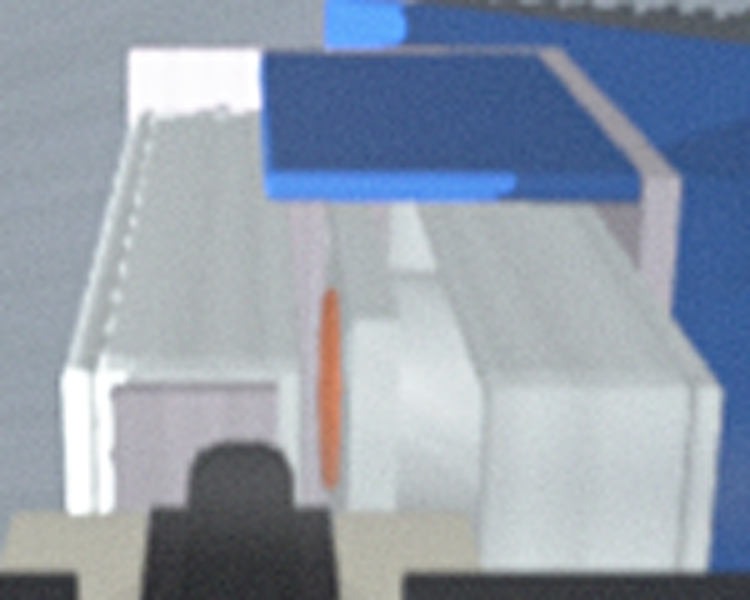

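```bash
python3 -m creep '[{"ax":0.2,"ay":-0.2,"az":0,"tx":-0.003,"ty":0,"tz":0.001,"fingers":0.0},{"ax":0.2,"ay":-0.2,"az":0,"tx":-0.003,"ty":0.004,"tz":0.001,"fingers":0.0},{"ax":0.2,"ay":-0.2,"az":0,"tx":-0.003,"ty":0.008,"tz":0.001,"fingers":0.0},{"ax":0.2,"ay":-0.2,"az":0,"tx":-0.003,"ty":0.01,"tz":0.001,"fingers":0.0},{"ax":0.2,"ay":-0.2,"az":0,"tx":-0.003,"ty":0.01,"tz":0.001,"fingers":0.0}]' 60
python3 - <<'E'
from tg import *
log()
show(*carry("grasp1.npz",YE,BL,0.002,.023))
s=pose()[2];F=R.from_euler("z",-BL[2]).apply(s["contact_force"]+[0,0,1.7]);print("F d,n,ey",F@d,F@n,F@ey)
E
```

```text
time_s: 7.5
tcp_pos: [0.5925, 0.1384, 0.1527]
eef_rot: [-89.9, 50.1, 71.9]
contact_force: [-0.0, 0.4, -2.4]
gripper_width: 0.01
t [-0.0007  0.0042 -0.0022] |t| 0.005 a [-0.24  0.31  0.01] |a| 0.4
F d,n,ey 0.8150320995402341 -0.1602918583660297 0.15530521828464683
```

```bash
python3 -m creep '[{"ax":-0.1,"ay":0.2,"az":0,"tx":0,"ty":0.001,"tz":-0.001,"fingers":0.0},{"ax":-0.1,"ay":0.2,"az":0,"tx":0,"ty":0.003,"tz":-0.001,"fingers":0.0},{"ax":-0.1,"ay":0.2,"az":0,"tx":0,"ty":0.0045,"tz":-0.001,"fingers":0.0},{"ax":-0.1,"ay":0.2,"az":0,"tx":0,"ty":0.0045,"tz":-0.001,"fingers":0.0}]' 60
python3 - <<'E'
from probe import *
log()
show(*carry("grasp1.npz",YE,BL,0.002,.023))
s=pose()[2];F=R.from_euler("z",-BL[2]).apply(s["contact_force"]+[0,0,1.7]);print("F d,n,ey",F@d,F@n,F@ey)
p,Rm,s=pose();c=viewer.capture("wrist");cv2.imwrite("pics/w6.png",c["pixels"]);np.savez("w6.npz",p=p,Rm=Rm.as_matrix(),**c)
cv2.imwrite("pics/w6c.png",cv2.resize(c["pixels"][180:300,270:420],None,fx=5,fy=5,interpolation=cv2.INTER_CUBIC))
E
```

```text
time_s: 7.9
tcp_pos: [0.5925, 0.1347, 0.1502]
eef_rot: [-90.3, 50.1, 71.5]
contact_force: [0.8, 0.5, -3.0]
gripper_width: 0.0096
t [-0.0004 -0.     -0.001 ] |t| 0.001 a [-0.12  0.08  0.02] |a| 0.1
F d,n,ey 1.4258677066274845 -0.29592002231890896 -0.5888155052734124
```

View pics/w6c.png

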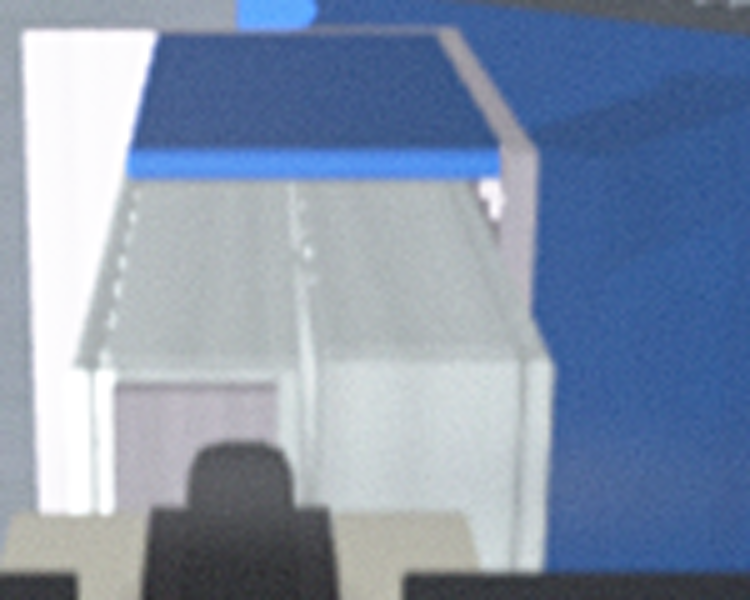

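```bash
python3 -m creep '[{"ax":0,"ay":0,"az":0,"tx":0.001,"ty":0.001,"tz":0,"fingers":0.0},{"ax":0,"ay":0,"az":0,"tx":0.001,"ty":0.002,"tz":0,"fingers":0.0},{"ax":0,"ay":0,"az":0,"tx":0.001,"ty":0.002,"tz":0,"fingers":0.0}]' 60
python3 - <<'E'
from probe import *
log()
show(*carry("grasp1.npz",YE,BL,0.002,.023))
s=pose()[2];F=R.from_euler("z",-BL[2]).apply(s["contact_force"]+[0,0,1.7]);print("F d,n,ey",F@d,F@n,F@ey)
probe("w6.npz",[(300,230),(300,240),(305,258),(345,240),(345,260),(355,265),(335,245)])
E
```

```text
time_s: 8.25
tcp_pos: [0.5927, 0.1342, 0.1488]
eef_rot: [-90.3, 50.1, 71.5]
contact_force: [0.0, -0.1, 1.3]
gripper_width: 0.0098
t [-0.0012 -0.0014 -0.0007] |t| 0.002 a [-0.09  0.04  0.07] |a| 0.1
F d,n,ey -2.3354426237722716 1.8926834397109369 -0.03141519227904915
(300, 230) tool [ 0.0474 -0.0101 -0.0209] s,u,w [ 0.0824  0.0393 -0.0846]
(300, 240) tool [ 0.0295 -0.0094 -0.0208] s,u,w [ 0.1003  0.0386 -0.0844]
(305, 258) tool [ 0.0061 -0.0059 -0.0196] s,u,w [ 0.1236  0.0352 -0.0831]
(345, 240) tool [ 0.0267  0.0145 -0.0217] s,u,w [ 0.1032  0.0148 -0.0854]
(345, 260) tool [ 0.0096  0.0133 -0.0171] s,u,w [ 0.1202  0.016  -0.0806]
(355, 265) tool [ 0.0096  0.0183 -0.0145] s,u,w [ 0.1202  0.011  -0.078 ]
(335, 245) tool [ 0.0193  0.0089 -0.0215] s,u,w [ 0.1104  0.0204 -0.0851]
```

```bash
python3 -m creep '[{"ax":0,"ay":0,"az":0,"tx":0.001,"ty":0.001,"tz":0,"fingers":0.0},{"ax":0,"ay":0,"az":0,"tx":0.0015,"ty":0.001,"tz":0,"fingers":0.0},{"ax":0,"ay":0,"az":0,"tx":0.0015,"ty":0.001,"tz":0,"fingers":0.0}]' 60
python3 - <<'E'
from probe import *
s=pose()[2];F=R.from_euler("z",-BL[2]).apply(s["contact_force"]+[0,0,1.7]);print("F d,n,ey",F@d,F@n,F@ey)
E
```

```text
time_s: 8.55
tcp_pos: [0.5927, 0.134, 0.1486]
eef_rot: [-90.5, 50.1, 71.5]
contact_force: [-5.9, -5.0, 12.0]
gripper_width: 0.0096
F d,n,ey -14.731427649638496 3.8047168708472627 4.063449931336862
```

```bash
python3 -m creep '[{"ax":0,"ay":0,"az":0,"tx":-0.001,"ty":0.0,"tz":0,"fingers":0.01},{"ax":0,"ay":0,"az":0,"tx":-0.001,"ty":0,"tz":0,"fingers":0.015},{"ax":0,"ay":0,"az":0,"tx":-0.001,"ty":0,"tz":0,"fingers":0.025},{"ax":0,"ay":0,"az":0,"tx":-0.001,"ty":0,"tz":0,"fingers":0.035},{"ax":0,"ay":0,"az":0,"tx":-0.001,"ty":0,"tz":0,"fingers":0.035}]' 30
python3 - <<'E'
from probe import *
log()
p,Rm,s=pose();F=R.from_euler("z",-BL[2]).apply(s["contact_force"]);print("F d,n,ey",F@d,F@n,F@ey)
show(*carry("grasp1.npz",YE,BL,0.002,.023))
c=viewer.capture("wrist");cv2.imwrite("pics/w7.png",c["pixels"]);np.savez("w7.npz",p=p,Rm=Rm.as_matrix(),**c)
cv2.imwrite("pics/w7c.png",cv2.resize(c["pixels"][180:300,270:420],None,fx=5,fy=5,interpolation=cv2.INTER_CUBIC))
E
```

```text
time_s: 9.05
tcp_pos: [0.5921, 0.1336, 0.147]
eef_rot: [-90.3, 50.1, 71.6]
contact_force: [-0.8, 0.6, 0.1]
gripper_width: 0.0322
F d,n,ey 0.15469352851211987 0.29465189544709774 0.992456104068955
t [-0.0021 -0.003  -0.001 ] |t| 0.004 a [-0.11  0.09  0.01] |a| 0.1
```

View pics/w7c.png

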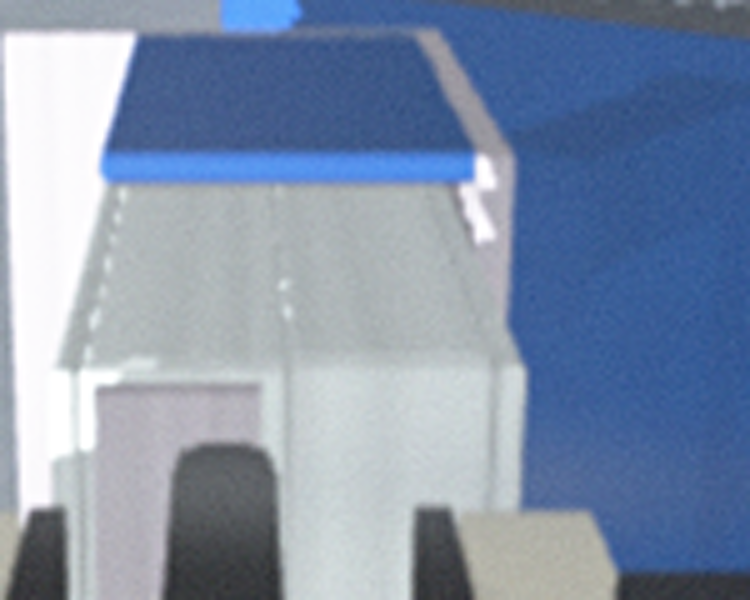

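```bash
python3 -m creep '[{"ax":0,"ay":0,"az":0,"tx":-0.02,"ty":0.0,"tz":0,"fingers":0.045},{"ax":0,"ay":0,"az":0,"tx":-0.05,"ty":0,"tz":0,"fingers":0.0876},{"ax":0,"ay":0,"az":0,"tx":-0.085,"ty":0,"tz":0,"fingers":0.0876},{"ax":0,"ay":0,"az":0,"tx":-0.095,"ty":0,"tz":0.03,"fingers":0.0876},{"ax":0,"ay":0,"az":0,"tx":-0.095,"ty":0,"tz":0.06,"fingers":0.0876}]' 30
python3 - <<'E'
from probe import *
log()
print(pose()[2]["joints"].round(1))
show(hold(BL,.084,.023,-.001,.1),RT(BL))
E
```

```text
time_s: 9.6
tcp_pos: [0.5162, 0.0936, 0.2213]
eef_rot: [-90.5, 50.1, 71.3]
contact_force: [-0.5, 0.5, 0.5]
gripper_width: 0.0691
[  0.5   4.8 -15.9 -43.3 -62.1  89.9]
t [0.0405 0.0038 0.003 ] |t| 0.041 a [ 0.07 -0.35 -0.11] |a| 0.4
```

Move in line with the pair and look before going in.

```bash
python3 -m creep '[{"ax":0,"ay":-0.3,"az":-0.1,"tx":0.01,"ty":0.004,"tz":0.003,"fingers":0.0876},{"ax":0,"ay":-0.3,"az":-0.1,"tx":0.04,"ty":0.004,"tz":0.003,"fingers":0.0876},{"ax":0,"ay":-0.3,"az":-0.1,"tx":0.04,"ty":0.004,"tz":0.003,"fingers":0.0876},{"ax":0,"ay":-0.3,"az":-0.1,"tx":0.04,"ty":0.004,"tz":0.003,"fingers":0.0876}]' 30
python3 - <<'E'
from probe import *
log()
show(hold(BL,.084,.023,-.001,.1),RT(BL))
p,Rm,s=pose();c=viewer.capture("wrist");cv2.imwrite("pics/w8.png",c["pixels"]);np.savez("w8.npz",p=p,Rm=Rm.as_matrix(),**c)
E
```

```text
time_s: 10.0
tcp_pos: [0.5202, 0.1171, 0.1861]
eef_rot: [-89.8, 50.1, 72.2]
contact_force: [0.2, -0.4, 1.3]
gripper_width: 0.0874
t [-0.0015 -0.0007 -0.0007] |t| 0.002 a [ 0.05  0.19 -0.07] |a| 0.2
```

View pics/w8.png

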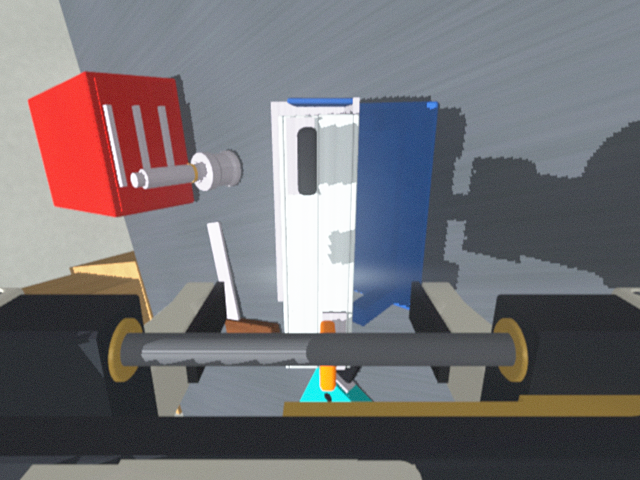

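Run:
```python
from probe import *
probe("w8.npz",[(306,130),(306,160),(306,190),(295,210),(295,250),(340,210),(340,280),(312,250),(326,250),(300,118),(340,118),(327,330),(327,380)])
z=np.load("w8.npz");cv2.imwrite("pics/w8c.png",cv2.resize(z["pixels"][90:410,260:380],None,fx=1.8*1,fy=1.8,interpolation=cv2.INTER_CUBIC))
```

```text
(306, 130) tool [ 0.0313 -0.0057 -0.0772] s,u,w [ 0.1509  0.028  -0.0774]
(306, 160) tool [ 0.0292 -0.0058 -0.0629] s,u,w [ 0.153   0.0281 -0.0631]
(306, 190) tool [ 0.0301 -0.0059 -0.0476] s,u,w [ 0.1522  0.0282 -0.0478]
(295, 210) tool [ 0.0624 -0.0138 -0.0291] s,u,w [ 0.1199  0.036  -0.0292]
(295, 250) tool [ 0.0622 -0.0143 -0.003 ] s,u,w [ 0.1203  0.0365 -0.0031]
(340, 210) tool [ 0.0623  0.0138 -0.0293] s,u,w [ 0.1201  0.0084 -0.0294]
(340, 280) tool [0.0626 0.0147 0.0177] s,u,w [0.1199 0.0075 0.0176]
(312, 250) tool [ 0.0623 -0.0035 -0.0032] s,u,w [ 0.1202  0.0257 -0.0033]
(326, 250) tool [ 0.0625  0.0053 -0.003 ] s,u,w [ 0.1199  0.0169 -0.0031]
(300, 118) tool [ 0.0589 -0.0099 -0.0828] s,u,w [ 0.1233  0.0321 -0.0829]
(340, 118) tool [ 0.0624  0.0126 -0.0828] s,u,w [ 0.1198  0.0096 -0.0829]
(327, 330) tool [0.0468 0.006  0.0447] s,u,w [0.1359 0.0162 0.0446]
(327, 380) tool [0.0307 0.0058 0.0697] s,u,w [0.152  0.0163 0.0695]
```

View pics/w8c.png

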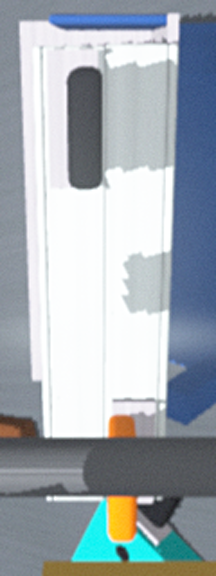

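```bash
python3 -m creep '[{"ax":0,"ay":0.2,"az":-0.1,"tx":0.025,"ty":-0.001,"tz":0,"fingers":0.0876},{"ax":0,"ay":0.2,"az":-0.1,"tx":0.055,"ty":-0.001,"tz":0,"fingers":0.0876},{"ax":0,"ay":0.2,"az":-0.1,"tx":0.08,"ty":-0.001,"tz":0,"fingers":0.0876},{"ax":0,"ay":0.2,"az":-0.1,"tx":0.095,"ty":-0.001,"tz":0,"fingers":0.0876},{"ax":0,"ay":0.2,"az":-0.1,"tx":0.095,"ty":-0.001,"tz":0,"fingers":0.0876}]' 60
python3 - <<'E'
from probe import *
log()
p,Rm,s=pose();F=R.from_euler("z",-BL[2]).apply(s["contact_force"]);print("F d,n,ey",F@d,F@n,F@ey, s["joints"].round(1))
show(hold(BL,.085,.023,-.0005),RT(BL))
E
```

```text
time_s: 10.55
tcp_pos: [0.5391, 0.1762, 0.1134]
eef_rot: [-90.0, 50.0, 71.9]
contact_force: [-0.4, -0.4, -0.5]
gripper_width: 0.0878
F d,n,ey 0.010392817208464512 -0.7166825281943919 0.2695757517119871 [  8.5  14.  -19.6 -50.3 -48.4  95.4]
t [ 0.0019  0.0001 -0.0006] |t| 0.002 a [0.01 0.02 0.03] |a| 0.0
```

```bash
python3 -m creep '[{"ax":0,"ay":0,"az":0,"tx":0.001,"ty":0,"tz":0,"fingers":0.06},{"ax":0,"ay":0,"az":0,"tx":0.0015,"ty":0,"tz":0,"fingers":0.05},{"ax":0,"ay":0,"az":0,"tx":0.0015,"ty":0,"tz":0,"fingers":0.03},{"ax":0,"ay":0,"az":0,"tx":0.0015,"ty":0,"tz":0,"fingers":0.03},{"ax":0,"ay":0,"az":0,"tx":0.0015,"ty":0,"tz":0,"fingers":0.03}]' 60
python3 - <<'E'
from probe import *
log()
p,Rm,s=pose();F=R.from_euler("z",-BL[2]).apply(s["contact_force"]);print("F d,n,ey",F@d,F@n,F@ey, s["joints"].round(1))
show(hold(BL,.085,.023,-.0005),RT(BL))
E
```

```text
time_s: 11.05
tcp_pos: [0.5399, 0.1764, 0.114]
eef_rot: [-90.2, 49.9, 71.6]
contact_force: [-0.5, -0.5, -0.3]
gripper_width: 0.0532
F d,n,ey -0.1477190879995124 -0.6546836989283834 0.2798545866061548 [  8.5  14.  -19.6 -50.3 -48.3  95.5]
t [ 0.0021  0.0008 -0.    ] |t| 0.002 a [ 0.07 -0.15  0.1 ] |a| 0.2
```

```bash
python3 -m creep '[{"ax":0,"ay":0,"az":0,"tx":0,"ty":0,"tz":0,"fingers":0.03},{"ax":0,"ay":0,"az":0,"tx":0,"ty":0,"tz":0,"fingers":0.03},{"ax":0,"ay":0,"az":0,"tx":0,"ty":0,"tz":0,"fingers":0.03},{"ax":0,"ay":0,"az":0,"tx":0,"ty":0,"tz":0,"fingers":0.03}]' 60
python3 - <<'E'
from probe import *
log()
p,Rm,s=pose();F=R.from_euler("z",-BL[2]).apply(s["contact_force"]);print("F d,n,ey",F@d,F@n,F@ey, s["joints"].round(1))
show(hold(BL,.085,.023,-.0005),RT(BL));np.savez("grasp2.npz",p=p,Rm=Rm.as_matrix())
E
```

```text
time_s: 11.45
tcp_pos: [0.5396, 0.1759, 0.1134]
eef_rot: [-90.2, 50.0, 71.7]
contact_force: [-1.5, -4.9, 2.4]
gripper_width: 0.0454
F d,n,ey -5.095432878544728 -2.3648018806446873 -0.12323632504431108 [  8.5  14.  -19.6 -50.3 -48.3  95.5]
t [ 0.002  -0.     -0.0001] |t| 0.002 a [ 0.07 -0.12  0.02] |a| 0.1
```

```bash
python3 -m creep '[{"ax":0,"ay":0,"az":0,"tx":-0.001,"ty":-0.003,"tz":0,"fingers":0.03},{"ax":0,"ay":0,"az":0,"tx":-0.002,"ty":-0.01,"tz":0,"fingers":0.03},{"ax":0,"ay":0,"az":0,"tx":-0.004,"ty":-0.02,"tz":0,"fingers":0.03},{"ax":0,"ay":0,"az":0,"tx":-0.005,"ty":-0.032,"tz":0,"fingers":0.03},{"ax":0,"ay":0,"az":0,"tx":-0.006,"ty":-0.045,"tz":0,"fingers":0.03}]' 60
python3 - <<'E'
from probe import *
log()
p,Rm,s=pose();print(s["joints"].round(1))
show(hold(BL,.085,.023,-.0005),RT(BL))
c=viewer.capture("scene");cv2.imwrite("pics/s9.png",c["pixels"][150:330,330:520].repeat(3,0).repeat(3,1))
E
```

```text
time_s: 11.95
tcp_pos: [0.5489, 0.2065, 0.1474]
eef_rot: [-90.1, 49.9, 71.8]
contact_force: [0.8, -0.0, -5.8]
gripper_width: 0.0455
[ 12.9  11.6 -17.8 -47.6 -48.3  88. ]
t [ 0.0074  0.0464 -0.0008] |t| 0.047 a [ 0.03 -0.05  0.06] |a| 0.1
```

View pics/s9.png

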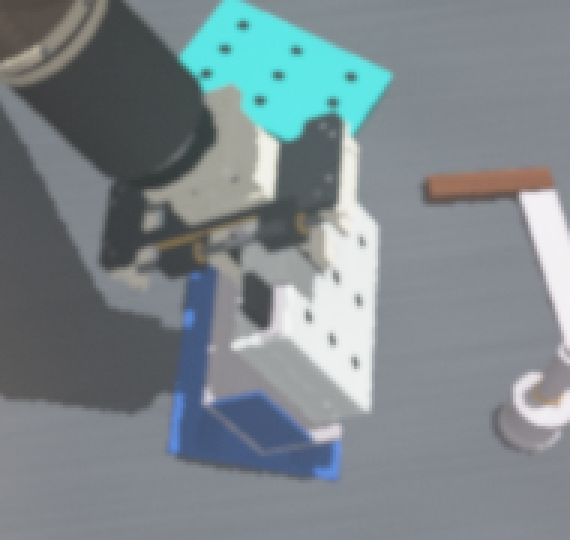

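```bash
python3 -m creep '[{"ax":0,"ay":0,"az":0,"tx":-0.002,"ty":-0.02,"tz":0,"fingers":0.03},{"ax":0,"ay":0,"az":0,"tx":-0.01,"ty":-0.045,"tz":0,"fingers":0.03},{"ax":0,"ay":0,"az":0,"tx":-0.025,"ty":-0.068,"tz":0,"fingers":0.03},{"ax":0,"ay":0,"az":0,"tx":-0.045,"ty":-0.09,"tz":0,"fingers":0.03},{"ax":0,"ay":0,"az":4,"tx":-0.065,"ty":-0.11,"tz":0,"fingers":0.03}]' 60
python3 - <<'E'
from probe import *
log()
p,Rm,s=pose();print(s["joints"].round(1))
show([.56,.20,.31],RT(BL)*R.from_euler("z",40,degrees=True))
E
```

```text
time_s: 12.5
tcp_pos: [0.5606, 0.2456, 0.2672]
eef_rot: [-89.8, 54.0, 71.9]
contact_force: [0.2, -1.3, -9.7]
gripper_width: 0.0457
[ 23.    4.5 -11.  -33.2 -53.9  63.7]
t [-0.0602  0.0101 -0.0136] |t| 0.063 a [-0.12  0.08 35.95] |a| 35.9
```

```bash
python3 -m creep '[{"ax":0,"ay":0,"az":6,"tx":-0.01,"ty":0.002,"tz":-0.003,"fingers":0.03},{"ax":0,"ay":0,"az":13,"tx":-0.02,"ty":0.004,"tz":-0.006,"fingers":0.03},{"ax":0,"ay":0,"az":20,"tx":-0.033,"ty":0.006,"tz":-0.009,"fingers":0.03},{"ax":0,"ay":0,"az":28,"tx":-0.046,"ty":0.008,"tz":-0.012,"fingers":0.03},{"ax":0,"ay":0,"az":36,"tx":-0.06,"ty":0.01,"tz":-0.013,"fingers":0.03}]' 60
python3 - <<'E'
from probe import *
log()
p,Rm,s=pose();print(s["joints"].round(1))
show([.56,.20,.31],RT(BL)*R.from_euler("z",40,degrees=True))
E
```

```text
time_s: 13.0
tcp_pos: [0.5602, 0.2012, 0.3117]
eef_rot: [139.7, 89.8, -58.5]
contact_force: [0.6, 0.2, -10.0]
gripper_width: 0.0455
[ 38.7  10.6  -2.    0.2 -77.4  33. ]
t [ 0.0017  0.0012 -0.0002] |t| 0.002 a [-0.06 -0.16 -0.13] |a| 0.2
```

```bash
python3 -m creep '[{"ax":5,"ay":0,"az":0,"tx":0,"ty":0,"tz":0,"fingers":0.03},{"ax":12,"ay":0,"az":0,"tx":0,"ty":0,"tz":0,"fingers":0.03},{"ax":20,"ay":0,"az":0,"tx":0,"ty":0,"tz":0,"fingers":0.03},{"ax":28,"ay":0,"az":0,"tx":0,"ty":0,"tz":0,"fingers":0.03},{"ax":36,"ay":0,"az":0,"tx":0,"ty":0,"tz":0,"fingers":0.03}]' 60
python3 - <<'E'
from probe import *
log()
p,Rm,s=pose();print(s["joints"].round(1))
E
```

```text
time_s: 13.5
tcp_pos: [0.5599, 0.2018, 0.3097]
eef_rot: [-53.7, 89.9, 71.8]
contact_force: [0.2, 0.5, -6.7]
gripper_width: 0.0457
[ 38.6  10.6  -2.1  -0.1 -77.2  -3.1]
```

```bash
python3 -m creep '[{"ax":8,"ay":0,"az":0,"tx":0,"ty":0,"tz":0,"fingers":0.03},{"ax":16,"ay":0,"az":0,"tx":0,"ty":0,"tz":0,"fingers":0.03},{"ax":24,"ay":0,"az":0,"tx":0,"ty":0,"tz":0,"fingers":0.03},{"ax":32,"ay":0,"az":0,"tx":0,"ty":0,"tz":0,"fingers":0.03},{"ax":40,"ay":0,"az":0,"tx":0,"ty":0,"tz":0,"fingers":0.03}]' 60
python3 - <<'E'
from probe import *
log()
p,Rm,s=pose();print(s["joints"].round(1),p.round(4))
E
```

```text
time_s: 14.0
tcp_pos: [0.5599, 0.2017, 0.3098]
eef_rot: [-17.2, 89.9, 68.3]
contact_force: [0.1, 0.5, -6.4]
gripper_width: 0.0455
[ 38.6  10.6  -2.1  -0.1 -77.2 -43.1] [0.5599 0.2017 0.3098]
```

```bash
python3 -m creep '[{"ax":8,"ay":0,"az":0,"tx":0,"ty":0,"tz":0,"fingers":0.03},{"ax":16,"ay":0,"az":0,"tx":0,"ty":0,"tz":0,"fingers":0.03},{"ax":24,"ay":0,"az":0,"tx":0,"ty":0,"tz":0,"fingers":0.03},{"ax":32,"ay":0,"az":0,"tx":0,"ty":0,"tz":0,"fingers":0.03},{"ax":40,"ay":0,"az":0,"tx":0,"ty":0,"tz":0,"fingers":0.03}]' 60
```

```text
time_s: 14.5
tcp_pos: [0.5599, 0.2017, 0.3098]
eef_rot: [23.7, 89.9, 69.2]
contact_force: [0.4, 0.6, -6.7]
gripper_width: 0.0456
```

```bash
python3 -m creep '[{"ax":8,"ay":0,"az":0,"tx":0,"ty":0,"tz":0,"fingers":0.03},{"ax":16,"ay":0,"az":0,"tx":0,"ty":0,"tz":0,"fingers":0.03},{"ax":24,"ay":0,"az":0,"tx":0,"ty":0,"tz":0,"fingers":0.03},{"ax":32,"ay":0,"az":0,"tx":0,"ty":0,"tz":0,"fingers":0.03},{"ax":40,"ay":0,"az":0,"tx":0,"ty":0,"tz":0,"fingers":0.03}]' 60
python3 - <<'E'
from probe import *
log()
p,Rm,s=pose();print(s["joints"].round(1),p.round(4))
show([.56,.20,.31],RT(BL,True)*R.from_euler("z",-40,degrees=True))
E
```

```text
time_s: 15.0
tcp_pos: [0.5599, 0.2017, 0.3098]
eef_rot: [65.1, 89.9, 70.6]
contact_force: [-0.1, 0.1, -7.8]
gripper_width: 0.0457
[ 3.860e+01  1.060e+01 -2.100e+00 -1.000e-01 -7.720e+01 -1.231e+02] [0.5599 0.2017 0.3098]
t [-0.0002 -0.0017 -0.    ] |t| 0.002 a [23.63  0.03 -0.12] |a| 23.6
```

```bash
python3 -m creep '[{"ax":8,"ay":0,"az":0,"tx":0,"ty":0,"tz":0,"fingers":0.03},{"ax":16,"ay":0,"az":0,"tx":0,"ty":0,"tz":0,"fingers":0.03},{"ax":23.6,"ay":0,"az":0,"tx":0,"ty":0,"tz":0,"fingers":0.03},{"ax":23.6,"ay":0,"az":0,"tx":0,"ty":0,"tz":0,"fingers":0.03}]' 60
python3 - <<'E'
from probe import *
log()
p,Rm,s=pose();print(s["joints"].round(1),p.round(4))
show(hold(BL,.0869,.143,-.0005,.06),RT(BL,True))
print(hold(BL,.0869,.143,-.0005,.06))
show([.56,.20,.31],RT(BL,True)*R.from_euler("z",-40,degrees=True))
c=viewer.capture("scene");cv2.imwrite("pics/s10.png",c["pixels"][150:330,330:520].repeat(3,0).repeat(3,1))
E
```

```text
time_s: 15.4
tcp_pos: [0.56, 0.2016, 0.3099]
eef_rot: [79.3, 89.9, 61.4]
contact_force: [-0.4, 0.4, -7.7]
gripper_width: 0.0461
[  38.6   10.6   -2.1   -0.   -77.2 -146.4] [0.56   0.2016 0.3099]
t [ 0.0735  0.0225 -0.0112] |t| 0.078 a [ 0.26 -0.07 39.88] |a| 39.9
[0.55633531 0.22660846 0.2364458 ]
t [-0.0001 -0.0015  0.0005] |t| 0.002 a [ 0.26  0.02 -0.12] |a| 0.3
```

View pics/s10.png

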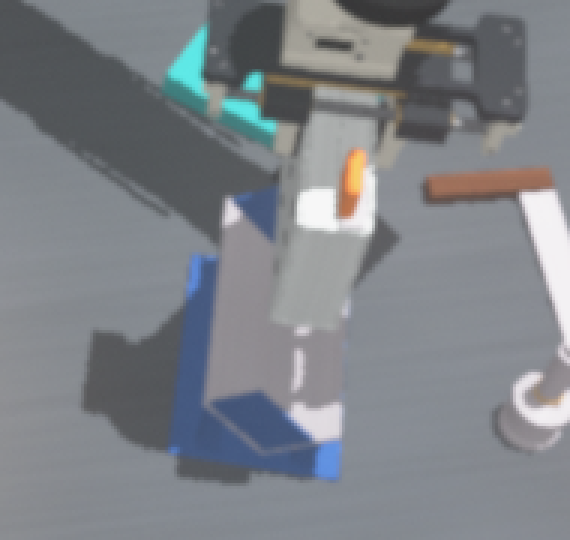

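```bash
python3 -m creep '[{"ax":0.2,"ay":0,"az":5,"tx":0,"ty":0.002,"tz":-0.001,"fingers":0.03},{"ax":0.2,"ay":0,"az":10,"tx":0.005,"ty":0.005,"tz":-0.002,"fingers":0.03},{"ax":0.2,"ay":0,"az":16,"tx":0.012,"ty":0.01,"tz":-0.004,"fingers":0.03},{"ax":0.2,"ay":0,"az":22,"tx":0.02,"ty":0.014,"tz":-0.006,"fingers":0.03},{"ax":0.2,"ay":0,"az":28,"tx":0.03,"ty":0.018,"tz":-0.008,"fingers":0.03}]' 60
python3 - <<'E'
from probe import *
log()
p,Rm,s=pose();print(s["joints"].round(1),p.round(4))
show(hold(BL,.0869,.143,-.0005,.06),RT(BL,True))
E
```

```text
time_s: 15.95
tcp_pos: [0.5582, 0.2207, 0.2808]
eef_rot: [89.5, 61.7, 71.8]
contact_force: [-0.5, -0.8, -8.7]
gripper_width: 0.0458
[  26.1    4.    -9.9  -23.6  -57.9 -124.3] [0.5582 0.2207 0.2808]
t [ 0.0414 -0.0166 -0.0038] |t| 0.045 a [ 0.51 -0.05 11.7 ] |a| 11.7
```

```bash
python3 -m creep '[{"ax":0.3,"ay":0,"az":4,"tx":0.01,"ty":-0.005,"tz":-0.001,"fingers":0.03},{"ax":0.5,"ay":0,"az":8,"tx":0.02,"ty":-0.01,"tz":-0.003,"fingers":0.03},{"ax":0.5,"ay":0,"az":11.7,"tx":0.032,"ty":-0.015,"tz":-0.004,"fingers":0.03},{"ax":0.5,"ay":0,"az":11.7,"tx":0.04,"ty":-0.0166,"tz":-0.004,"fingers":0.03},{"ax":0.5,"ay":0,"az":11.7,"tx":0.04,"ty":-0.0166,"tz":-0.004,"fingers":0.03}]' 60
python3 - <<'E'
from probe import *
log()
p,Rm,s=pose();print(s["joints"].round(1),p.round(4))
show(hold(BL,.0869,.123,-.0005,.0),RT(BL,True))
c=viewer.capture("wrist");cv2.imwrite("pics/w11.png",c["pixels"]);np.savez("w11.npz",p=p,Rm=Rm.as_matrix(),**c)
E
```

```text
time_s: 16.45
tcp_pos: [0.5559, 0.2247, 0.2355]
eef_rot: [90.4, 50.4, 72.0]
contact_force: [-0.1, -0.1, -7.3]
gripper_width: 0.0458
[  17.1    5.9  -13.3  -40.6  -53.2 -105.5] [0.5559 0.2247 0.2355]
t [ 0.0607 -0.0175 -0.    ] |t| 0.063 a [-0.3  -0.09  0.41] |a| 0.5
```

View pics/w11.png

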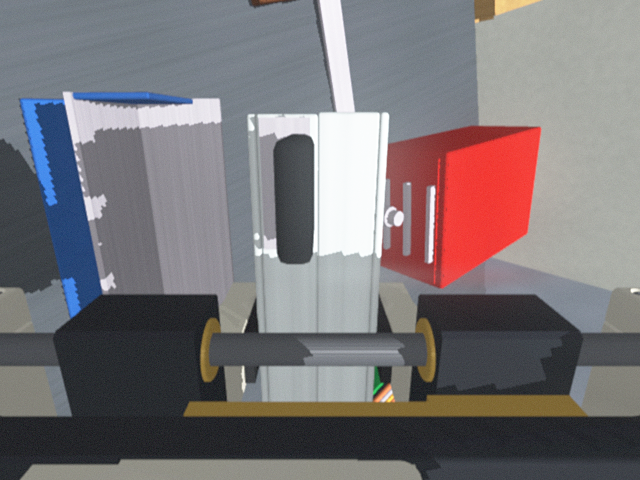

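Run:
```python
from probe import *
# tool coords only
probe("w11.npz",[(285,125),(350,125),(285,275),(350,275),(293,150),(293,200),(293,250),(293,140),(293,258),(255,200),(383,200)])
z,P=wtool("w11.npz")
for v in (122,128,270): 
    row=P[v,240:400]; m=np.abs(row[:,0]+.02)<.03; ys=row[m][:,1]; print(v,np.nanmin(ys).round(4),np.nanmax(ys).round(4))
```

```text
(285, 125) tool [-0.036  -0.0103 -0.0796] s,u,w [0.1837 0.1312 0.0789]
(350, 125) tool [-0.0335  0.0104 -0.0796] s,u,w [0.181  0.1519 0.0788]
(285, 275) tool [-0.0334 -0.012  -0.0271] s,u,w [0.181  0.1293 0.0264]
(350, 275) tool [-0.0333  0.0118 -0.0271] s,u,w [0.1807 0.1531 0.0262]
(293, 150) tool [-0.0651 -0.0061 -0.0743] s,u,w [0.2128 0.1357 0.0735]
(293, 200) tool [-0.0652 -0.0063 -0.0619] s,u,w [0.2128 0.1354 0.0611]
(293, 250) tool [-0.0656 -0.0065 -0.0485] s,u,w [0.2132 0.1351 0.0477]
(293, 140) tool [-0.0639 -0.0061 -0.0766] s,u,w [0.2115 0.1356 0.0759]
(293, 258) tool [-0.0651 -0.0066 -0.046 ] s,u,w [0.2127 0.135  0.0452]
(255, 200) tool [-0.0332 -0.0216 -0.0549] s,u,w [0.1809 0.1199 0.0543]
(383, 200) tool [-0.0328  0.0224 -0.0546] s,u,w [0.1802 0.1639 0.0537]
122 -0.0228 0.0225
128 -0.0231 0.0225
270 -0.023 0.0224
```

```bash
python3 -m creep '[{"ax":-0.3,"ay":0,"az":0.3,"tx":0.012,"ty":-0.003,"tz":0,"fingers":0.03},{"ax":-0.3,"ay":0,"az":0.4,"tx":0.03,"ty":-0.007,"tz":0,"fingers":0.03},{"ax":-0.3,"ay":0,"az":0.4,"tx":0.048,"ty":-0.012,"tz":0,"fingers":0.03},{"ax":-0.3,"ay":0,"az":0.4,"tx":0.057,"ty":-0.0175,"tz":0,"fingers":0.03},{"ax":-0.3,"ay":0,"az":0.4,"tx":0.057,"ty":-0.0175,"tz":0,"fingers":0.03}]' 60
python3 - <<'E'
from probe import *
log()
p,Rm,s=pose();print(s["joints"].round(1),p.round(4))
show(hold(BL,.0869,.023,-.0005,.002),RT(BL,True))
E
```

```text
time_s: 17.0
tcp_pos: [0.5623, 0.2478, 0.1796]
eef_rot: [90.3, 50.0, 72.2]
contact_force: [-0.9, 0.2, -7.5]
gripper_width: 0.0453
[  18.2   10.4  -15.2  -44.6  -47.8 -100.3] [0.5623 0.2478 0.1796]
t [ 0.0002 -0.1003  0.0011] |t| 0.1 a [-0.06 -0.2  -0.04] |a| 0.2
```

```bash
python3 -m creep '[{"ax":0,"ay":-0.2,"az":0,"tx":0,"ty":-0.012,"tz":0.001,"fingers":0.03},{"ax":0,"ay":-0.2,"az":0,"tx":0,"ty":-0.026,"tz":0.001,"fingers":0.03},{"ax":0,"ay":-0.2,"az":0,"tx":0,"ty":-0.04,"tz":0.001,"fingers":0.03},{"ax":0,"ay":-0.2,"az":0,"tx":0,"ty":-0.05,"tz":0.001,"fingers":0.03},{"ax":0,"ay":-0.2,"az":0,"tx":0,"ty":-0.05,"tz":0.001,"fingers":0.03}]' 60
python3 - <<'E'
from probe import *
log()
p,Rm,s=pose();print(s["joints"].round(1),p.round(4))
show(hold(BL,.0869,.023,-.0005,.002),RT(BL,True))
E
```

```text
time_s: 17.5
tcp_pos: [0.5523, 0.2098, 0.1493]
eef_rot: [89.8, 49.9, 71.5]
contact_force: [-0.4, 0.6, -8.0]
gripper_width: 0.0459
[ 13.2  11.7 -17.5 -47.5 -48.  -92.6] [0.5523 0.2098 0.1493]
t [ 0.0022 -0.0508 -0.0013] |t| 0.051 a [-0.08  0.2  -0.13] |a| 0.2
```

Aligned within 2 mm; continue down in slower steps.

```bash
python3 -m creep '[{"ax":0,"ay":0.1,"az":0,"tx":0.001,"ty":-0.007,"tz":-0.001,"fingers":0.03},{"ax":0,"ay":0.1,"az":0,"tx":0.001,"ty":-0.015,"tz":-0.001,"fingers":0.03},{"ax":0,"ay":0.1,"az":0,"tx":0.001,"ty":-0.024,"tz":-0.001,"fingers":0.03},{"ax":0,"ay":0.1,"az":0,"tx":0.001,"ty":-0.032,"tz":-0.001,"fingers":0.03},{"ax":0,"ay":0.1,"az":0,"tx":0.001,"ty":-0.034,"tz":-0.001,"fingers":0.03}]' 60
python3 - <<'E'
from probe import *
log()
p,Rm,s=pose();print(s["joints"].round(1),p.round(4))
show(hold(BL,.0869,.023,-.0005,.002),RT(BL,True))
F=R.from_euler("z",-BL[2]).apply(s["contact_force"]+[0,0,7.8]);print("F d,n,ey",F@d,F@n,F@ey)
E
```

```text
time_s: 18.0
tcp_pos: [0.5431, 0.1862, 0.1262]
eef_rot: [90.0, 49.9, 71.8]
contact_force: [-0.5, -0.1, -7.4]
gripper_width: 0.0454
[  9.9  13.1 -18.9 -49.4 -48.4 -87.2] [0.5431 0.1862 0.1262]
t [ 0.0008 -0.0166 -0.    ] |t| 0.017 a [-0.08  0.06 -0.13] |a| 0.2
F d,n,ey -0.4731975239821977 0.04674793668452304 0.4653642457570327
```

```bash
python3 -m creep '[{"ax":0,"ay":0.1,"az":0,"tx":0.0,"ty":-0.005,"tz":0,"fingers":0.03},{"ax":0,"ay":0.1,"az":0,"tx":0.0,"ty":-0.01,"tz":0,"fingers":0.03},{"ax":0,"ay":0.1,"az":0,"tx":0.0,"ty":-0.013,"tz":0,"fingers":0.03},{"ax":0,"ay":0.1,"az":0,"tx":0.0,"ty":-0.015,"tz":0,"fingers":0.03},{"ax":0,"ay":0.1,"az":0,"tx":0.0,"ty":-0.015,"tz":0,"fingers":0.03}]' 60
python3 - <<'E'
from probe import *
log()
p,Rm,s=pose();print(p.round(4))
show(hold(BL,.0869,.023,-.0005,.002),RT(BL,True))
F=R.from_euler("z",-BL[2]).apply(s["contact_force"]+[0,0,7.8]);print("F d,n,ey",F@d,F@n,F@ey)
E
```

```text
time_s: 18.5
tcp_pos: [0.54, 0.176, 0.1174]
eef_rot: [90.0, 49.8, 71.9]
contact_force: [-0.4, 0.4, -7.7]
gripper_width: 0.0454
[0.54   0.176  0.1174]
t [ 0.0009 -0.0027 -0.0003] |t| 0.003 a [-0.03 -0.01 -0.17] |a| 0.2
F d,n,ey 0.10124293761339233 0.2597286378174111 0.5066618578307944
```

```bash
python3 -m creep '[{"ax":0,"ay":0,"az":0,"tx":0.001,"ty":-0.001,"tz":0,"fingers":0.03},{"ax":0,"ay":0,"az":0,"tx":0.002,"ty":-0.0025,"tz":0,"fingers":0.03},{"ax":0,"ay":0,"az":0,"tx":0.003,"ty":-0.003,"tz":0,"fingers":0.03},{"ax":0,"ay":0,"az":0,"tx":0.003,"ty":-0.003,"tz":0,"fingers":0.03}]' 60
python3 - <<'E'
from probe import *
log()
p,Rm,s=pose();print(p.round(4))
show(hold(BL,.0869,.023,-.0005,.0),RT(BL,True))
F=R.from_euler("z",-BL[2]).apply(s["contact_force"]+[0,0,7.8]);print("F d,n,ey",F@d,F@n,F@ey)
E
```

```text
time_s: 18.9
tcp_pos: [0.5399, 0.1758, 0.1135]
eef_rot: [90.0, 49.8, 71.9]
contact_force: [-2.2, -1.1, -4.9]
gripper_width: 0.0457
[0.5399 0.1758 0.1135]
t [ 0.0001 -0.0001 -0.0002] |t| 0.0 a [ 0.01 -0.02 -0.18] |a| 0.2
F d,n,ey -3.3634759795975246 0.5398733497379631 1.7278705445867513
```

```bash
python3 -m creep '[{"ax":0,"ay":0,"az":0,"tx":0.0005,"ty":-0.001,"tz":0,"fingers":0.03},{"ax":0,"ay":0,"az":0,"tx":0.001,"ty":-0.0015,"tz":0,"fingers":0.03},{"ax":0,"ay":0,"az":0,"tx":0.001,"ty":-0.0015,"tz":0,"fingers":0.03}]' 60
python3 - <<'E'
from probe import *
log()
p,Rm,s=pose();print(p.round(4))
show(hold(BL,.0869,.023,-.0005,.0),RT(BL,True))
F=R.from_euler("z",-BL[2]).apply(s["contact_force"]+[0,0,7.8]);print("F d,n,ey",F@d,F@n,F@ey)
E
```

```text
time_s: 19.2
tcp_pos: [0.5399, 0.1756, 0.1133]
eef_rot: [89.9, 49.7, 71.9]
contact_force: [-7.2, -5.1, 9.1]
gripper_width: 0.0458
[0.5399 0.1756 0.1133]
t [ 0.0001  0.0002 -0.0002] |t| 0.0 a [ 0.07 -0.   -0.28] |a| 0.3
F d,n,ey -17.481482257754518 5.438015819645735 5.274147597978148
```

```bash
python3 -m creep '[{"ax":0,"ay":0,"az":0,"tx":-0.001,"ty":0,"tz":0,"fingers":0.046},{"ax":0,"ay":0,"az":0,"tx":-0.001,"ty":0,"tz":0,"fingers":0.052},{"ax":0,"ay":0,"az":0,"tx":-0.001,"ty":0.0005,"tz":0,"fingers":0.06},{"ax":0,"ay":0,"az":0,"tx":-0.001,"ty":0.001,"tz":0,"fingers":0.07},{"ax":0,"ay":0,"az":0,"tx":-0.001,"ty":0.001,"tz":0,"fingers":0.08}]' 30
python3 - <<'E'
from probe import *
log()
p,Rm,s=pose();print(p.round(4))
show(hold(BL,.0869,.023,-.0005,.0),RT(BL,True))
F=R.from_euler("z",-BL[2]).apply(s["contact_force"]);print("F d,n,ey",F@d,F@n,F@ey)
c=viewer.capture("wrist");cv2.imwrite("pics/w12.png",c["pixels"]);np.savez("w12.npz",p=p,Rm=Rm.as_matrix(),**c)
E
```

```text
time_s: 19.7
tcp_pos: [0.5402, 0.1757, 0.1133]
eef_rot: [90.0, 49.8, 71.8]
contact_force: [-0.1, 1.0, 0.8]
gripper_width: 0.0707
[0.5402 0.1757 0.1133]
t [-0.      0.     -0.0005] |t| 0.001 a [ 0.01  0.01 -0.2 ] |a| 0.2
F d,n,ey 0.032162893656946384 1.2109263317157988 0.4379927442837055
```

View pics/w12.png

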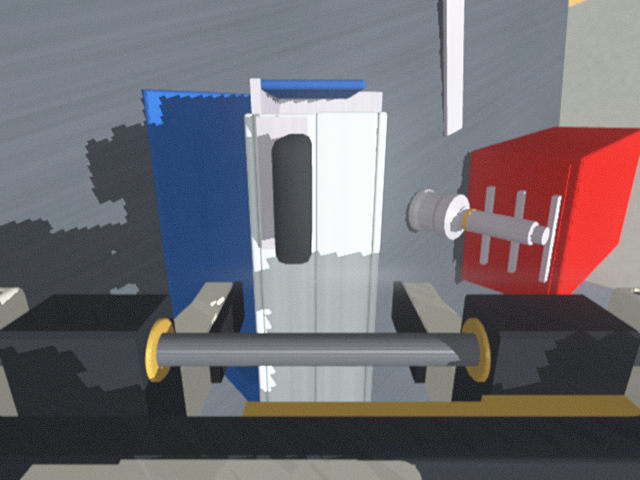

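```bash
python3 -m creep '[{"ax":0,"ay":0,"az":0,"tx":-0.015,"ty":0,"tz":0,"fingers":0.0876},{"ax":0,"ay":0,"az":0,"tx":-0.05,"ty":0,"tz":0,"fingers":0.0876},{"ax":0,"ay":0,"az":0,"tx":-0.09,"ty":0,"tz":0,"fingers":0.0876},{"ax":0,"ay":0,"az":0,"tx":-0.11,"ty":0,"tz":0.025,"fingers":0.07},{"ax":0,"ay":0,"az":0,"tx":-0.11,"ty":-0.002,"tz":0.055,"fingers":0.06}]' 30
python3 - <<'E'
from probe import *
log()
p,Rm,s=pose();print(p.round(4),s["joints"].round(1))
show(hold(BL,.125,.029,-.062,.06),RT(BL,True))
c=viewer.capture("scene");cv2.imwrite("pics/s13.png",c["pixels"][150:330,330:520].repeat(3,0).repeat(3,1))
E
```

```text
time_s: 20.25
tcp_pos: [0.5705, 0.0872, 0.2007]
eef_rot: [89.4, 49.8, 71.4]
contact_force: [0.5, -0.4, 0.9]
gripper_width: 0.0769
[0.5705 0.0872 0.2007] [ -0.8  11.1 -11.2 -44.2 -61.8 -87.5]
t [0.0169 0.007  0.0046] |t| 0.019 a [ 0.22  0.31 -0.23] |a| 0.4
```

View pics/s13.png

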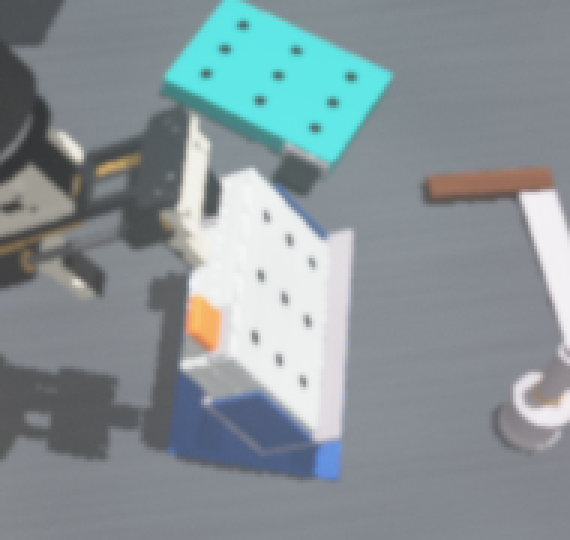

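```bash
python3 -m creep '[{"ax":0.2,"ay":0.3,"az":-0.2,"tx":0.005,"ty":0.004,"tz":0.003,"fingers":0.05},{"ax":0.2,"ay":0.3,"az":-0.2,"tx":0.015,"ty":0.006,"tz":0.003,"fingers":0.05},{"ax":0.2,"ay":0.3,"az":-0.2,"tx":0.015,"ty":0.006,"tz":0.003,"fingers":0.05},{"ax":0.2,"ay":0.3,"az":-0.2,"tx":0.015,"ty":0.006,"tz":0.003,"fingers":0.05}]' 30
python3 - <<'E'
from probe import *
log()
p,Rm,s=pose();print(p.round(4),s["joints"].round(1))
show(hold(BL,.125,.029,-.062,.06),RT(BL,True))
c=viewer.capture("wrist");cv2.imwrite("pics/w14.png",c["pixels"]);np.savez("w14.npz",p=p,Rm=Rm.as_matrix(),**c)
E
```

```text
time_s: 20.7
tcp_pos: [0.5758, 0.1028, 0.1877]
eef_rot: [90.7, 50.0, 72.5]
contact_force: [0.9, 0.1, -0.3]
gripper_width: 0.0503
[0.5758 0.1028 0.1877] [  0.9  12.4 -11.2 -44.5 -60.4 -88.4]
t [-0.0038  0.0028  0.0044] |t| 0.006 a [-0.19 -0.41  0.04] |a| 0.5
```

View pics/w14.png

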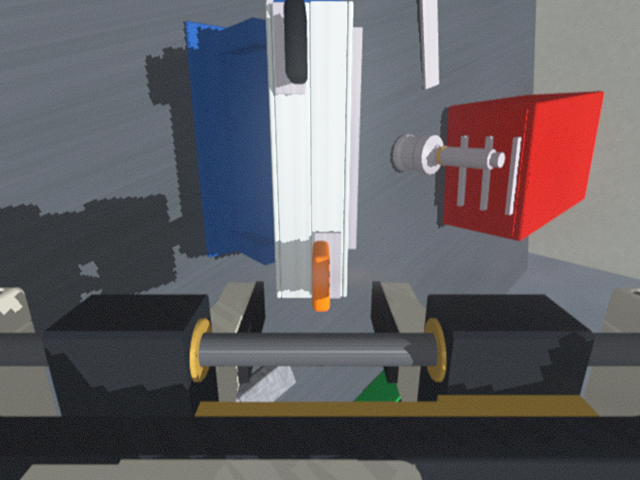

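Run:
```python
from probe import *
probe("w14.npz",[(321,250),(321,275),(321,300),(290,150),(330,150),(290,230),(335,220),(296,40),(296,75),(316,275),(327,275)])
show(hold(BL,.127,.029,-.062,.0),RT(BL,True))
```

```text
(321, 250) tool [ 0.0397  0.002  -0.0103] s,u,w [ 0.1417  0.0282 -0.047 ]
(321, 275) tool [0.0288 0.0019 0.0003] s,u,w [ 0.1524  0.0281 -0.0577]
(321, 300) tool [0.029  0.002  0.0157] s,u,w [ 0.1522  0.0281 -0.0731]
(290, 150) tool [ 0.0615 -0.016  -0.0639] s,u,w [0.1202 0.0104 0.0069]
(330, 150) tool [ 0.0612  0.0072 -0.064 ] s,u,w [0.1205 0.0336 0.0068]
(290, 230) tool [ 0.0605 -0.0169 -0.0156] s,u,w [ 0.1209  0.0093 -0.0415]
(335, 220) tool [ 0.0615  0.0107 -0.0218] s,u,w [ 0.1199  0.037  -0.0354]
(296, 40) tool [ 0.0295 -0.0098 -0.1155] s,u,w [0.1526 0.0168 0.0582]
(296, 75) tool [ 0.0307 -0.0102 -0.1009] s,u,w [0.1512 0.0164 0.0436]
(316, 275) tool [ 0.0292 -0.0008  0.0005] s,u,w [ 0.152   0.0254 -0.0579]
(327, 275) tool [0.03   0.0052 0.0004] s,u,w [ 0.1513  0.0314 -0.0578]
t [0.0545 0.0028 0.0045] |t| 0.055 a [-0.18 -0.38  0.04] |a| 0.4
```

```bash
python3 -m creep '[{"ax":-0.2,"ay":-0.3,"az":0,"tx":0.005,"ty":0.0025,"tz":0.0045,"fingers":0.04},{"ax":-0.2,"ay":-0.3,"az":0,"tx":0.025,"ty":0.0025,"tz":0.0045,"fingers":0.04},{"ax":-0.2,"ay":-0.3,"az":0,"tx":0.045,"ty":0.0025,"tz":0.0045,"fingers":0.04},{"ax":-0.2,"ay":-0.3,"az":0,"tx":0.054,"ty":0.0025,"tz":0.0045,"fingers":0.04},{"ax":-0.2,"ay":-0.3,"az":0,"tx":0.054,"ty":0.0025,"tz":0.0045,"fingers":0.04}]' 30
python3 - <<'E'
from probe import *
log()
p,Rm,s=pose();print(p.round(4),s["joints"].round(1))
show(hold(BL,.127,.029,-.062,.0),RT(BL,True))
E
```

```text
time_s: 21.25
tcp_pos: [0.5917, 0.1362, 0.1472]
eef_rot: [90.2, 50.1, 72.0]
contact_force: [-0.0, 0.9, 0.6]
gripper_width: 0.04
[0.5917 0.1362 0.1472] [  4.2  15.9 -12.1 -46.5 -55.  -87. ]
t [-0.0003  0.0007 -0.0003] |t| 0.001 a [-0.04 -0.13  0.06] |a| 0.1
```

```bash
python3 -m creep '[{"ax":0,"ay":0,"az":0,"tx":0,"ty":0,"tz":0,"fingers":0.015},{"ax":0,"ay":0,"az":0,"tx":0,"ty":0,"tz":0,"fingers":0},{"ax":0,"ay":0,"az":0,"tx":0,"ty":0,"tz":0,"fingers":0},{"ax":0,"ay":0,"az":0,"tx":0,"ty":0,"tz":0,"fingers":0},{"ax":0,"ay":0,"az":0,"tx":0,"ty":0,"tz":0,"fingers":0}]' 60
python3 -m creep '[{"ax":0,"ay":0,"az":0,"tx":0,"ty":0,"tz":0,"fingers":0},{"ax":0,"ay":0,"az":0,"tx":0,"ty":0,"tz":0,"fingers":0}]' 60
python3 - <<'E'
from probe import *
log()
p,Rm,s=pose();np.savez("grasp3.npz",p=p,Rm=Rm.as_matrix())
show(hold(BL,.127,.029,-.062,.0),RT(BL,True))
E
```

```text
time_s: 21.75
tcp_pos: [0.5923, 0.135, 0.1486]
eef_rot: [90.0, 50.0, 71.8]
contact_force: [0.1, -2.5, 1.4]
gripper_width: 0.0093
time_s: 21.95
tcp_pos: [0.5923, 0.1351, 0.1486]
eef_rot: [90.0, 50.0, 71.8]
contact_force: [-1.1, -4.8, 2.8]
gripper_width: 0.0097
t [ 0.0013  0.0005 -0.0012] |t| 0.002 a [0.01 0.02 0.04] |a| 0.0
```

```bash
python3 -m creep '[{"ax":0,"ay":0,"az":0,"tx":-0.0005,"ty":0.003,"tz":0,"fingers":0},{"ax":0,"ay":0,"az":0,"tx":-0.001,"ty":0.008,"tz":0,"fingers":0},{"ax":0,"ay":0,"az":0,"tx":-0.001,"ty":0.015,"tz":0,"fingers":0},{"ax":0,"ay":0,"az":0,"tx":-0.001,"ty":0.022,"tz":0,"fingers":0},{"ax":0,"ay":0,"az":0,"tx":-0.001,"ty":0.03,"tz":0,"fingers":0}]' 60
python3 - <<'E'
from probe import *
log()
p,Rm,s=pose();print(s["contact_force"])
show(*carry("grasp3.npz",BL,BL,0,.03))
c=viewer.capture("wrist");cv2.imwrite("pics/w15.png",c["pixels"]);np.savez("w15.npz",p=p,Rm=Rm.as_matrix(),**c)
E
```

```text
time_s: 22.45
tcp_pos: [0.5993, 0.1577, 0.1688]
eef_rot: [90.0, 50.0, 71.9]
contact_force: [-0.4, 0.3, -1.8]
gripper_width: 0.0097
[-0.40303612  0.34445888 -1.82636569]
t [ 0.0003 -0.0012  0.0004] |t| 0.001 a [-0.01 -0.05 -0.04] |a| 0.1
```

View pics/w15.png

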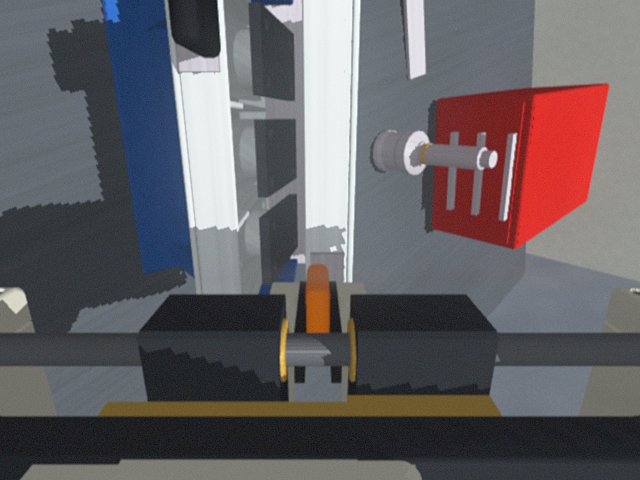

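```bash
python3 -m creep '[{"ax":0,"ay":0,"az":0,"tx":-0.001,"ty":0.018,"tz":0,"fingers":0},{"ax":0,"ay":0,"az":0,"tx":-0.01,"ty":0.043,"tz":0,"fingers":0},{"ax":0,"ay":0,"az":0,"tx":-0.03,"ty":0.07,"tz":0,"fingers":0},{"ax":0,"ay":0,"az":0,"tx":-0.06,"ty":0.09,"tz":0,"fingers":0},{"ax":0,"ay":0,"az":0,"tx":-0.095,"ty":0.1,"tz":0,"fingers":0}]' 60
python3 - <<'E'
from probe import *
log()
p,Rm,s=pose();print(s["joints"].round(1))
_,Ry=carry("grasp3.npz",BL,YE,0,.07)
show([.605,.13,.33],Ry);show([.60,-.06,.325],Ry)
for du in(.10,): 
    p,Rm=carry("grasp3.npz",BL,YE,0.02,du-.023);print(p);show(p,Rm)
E
```

```text
time_s: 23.0
tcp_pos: [0.6037, 0.173, 0.3071]
eef_rot: [90.0, 50.0, 72.0]
contact_force: [0.6, 0.7, -2.0]
gripper_width: 0.0096
[  10.     7.1   -2.8  -38.9  -64.5 -105.7]
t [-0.0436 -0.0163  0.0145] |t| 0.049 a [-1.43  1.15 -0.04] |a| 1.8
t [-0.1569 -0.1591  0.0686] |t| 0.234 a [-1.43  1.15 -0.04] |a| 1.8
[ 0.59829335 -0.16666997  0.21337813]
t [-0.1369 -0.309   0.1   ] |t| 0.352 a [-1.43  1.15 -0.04] |a| 1.8
```

```bash
python3 -m creep '[{"ax":-0.3,"ay":0.2,"az":0,"tx":-0.035,"ty":-0.015,"tz":0.01,"fingers":0},{"ax":-0.6,"ay":0.4,"az":0,"tx":-0.065,"ty":-0.048,"tz":0.023,"fingers":0},{"ax":-0.9,"ay":0.7,"az":0,"tx":-0.095,"ty":-0.083,"tz":0.037,"fingers":0},{"ax":-1.2,"ay":0.9,"az":0,"tx":-0.125,"ty":-0.12,"tz":0.053,"fingers":0},{"ax":-1.4,"ay":1.1,"az":0,"tx":-0.155,"ty":-0.157,"tz":0.068,"fingers":0}]' 60
python3 - <<'E'
from probe import *
log()
p,Rm,s=pose();print(s["joints"].round(1))
for du in(.11,): 
    p,Rm=carry("grasp3.npz",BL,YE,0.02,du-.023);print(p);show(p,Rm)
E
```

```text
time_s: 23.5
tcp_pos: [0.6, -0.0597, 0.324]
eef_rot: [89.8, 50.0, 73.6]
contact_force: [0.5, -0.7, -2.0]
gripper_width: 0.0098
[-14.9  13.5   7.6 -40.2 -84.5 -87.3]
[ 0.60042914 -0.15931375  0.21980613]
t [ 0.0185 -0.1402  0.0282] |t| 0.144 a [-0.03  0.14 -0.04] |a| 0.2
```

```bash
python3 -m creep '[{"ax":0,"ay":0,"az":0,"tx":0.0,"ty":-0.035,"tz":0.006,"fingers":0},{"ax":0,"ay":0,"az":0,"tx":0.004,"ty":-0.075,"tz":0.014,"fingers":0},{"ax":0,"ay":0.1,"az":0,"tx":0.01,"ty":-0.115,"tz":0.022,"fingers":0},{"ax":0,"ay":0.1,"az":0,"tx":0.018,"ty":-0.14,"tz":0.028,"fingers":0},{"ax":0,"ay":0.1,"az":0,"tx":0.018,"ty":-0.14,"tz":0.028,"fingers":0}]' 60
python3 - <<'E'
from probe import *
log()
p,Rm,s=pose();print(s["joints"].round(1))
show(*carry("grasp3.npz",BL,YE,0.004,.08-.023))
c=viewer.capture("wrist");cv2.imwrite("pics/w16.png",c["pixels"]);np.savez("w16.npz",p=p,Rm=Rm.as_matrix(),**c)
c=viewer.capture("top");cv2.imwrite("pics/t16.png",c["pixels"])
E
```

```text
time_s: 24.0
tcp_pos: [0.5991, -0.1592, 0.2151]
eef_rot: [90.7, 50.0, 74.1]
contact_force: [0.2, 1.0, -2.1]
gripper_width: 0.0099
[-23.6  23.    6.7 -40.  -82.4 -74.4]
t [ 0.0126 -0.0268  0.0016] |t| 0.03 a [-0.47 -0.19 -0.06] |a| 0.5
```

View pics/w16.png

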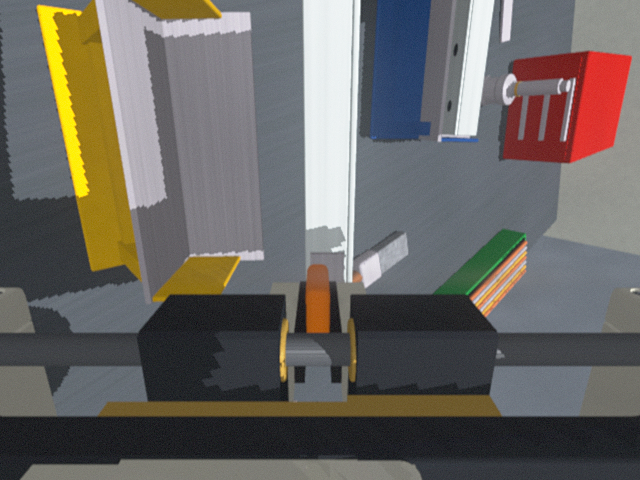

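View pics/t16.png

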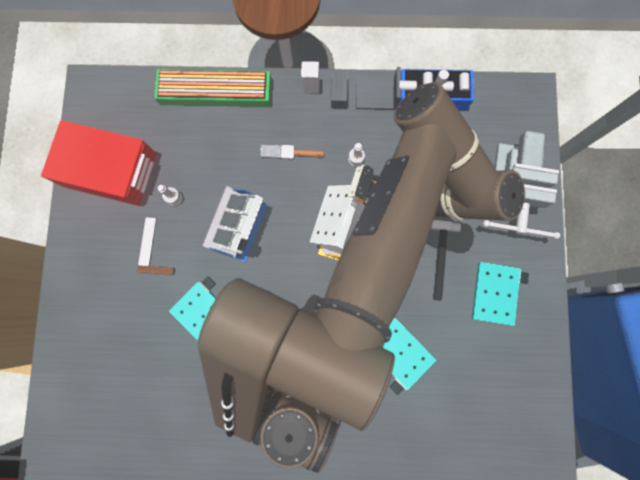

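Run:
```python
from probe import *
im=cv2.imread("pics/t16.png");crop(im,190,170,280,270,6,"pics/t16c.png")
probe("w16.npz",[(200,25),(212,25),(160,8),(205,270),(220,265),(190,275),(235,258),(205,150),(330,200),(330,60),(200,200)],YE)
```

```text
(200, 25) tool [ 0.1456 -0.0856 -0.1463] s,u,w [-0.0003  0.0278  0.0855]
(212, 25) tool [ 0.1462 -0.0771 -0.1463] s,u,w [-0.0009  0.0364  0.0854]
(160, 8) tool [ 0.1203 -0.104  -0.1507] s,u,w [0.025  0.0095 0.09  ]
(205, 270) tool [ 0.112  -0.0888  0.0329] s,u,w [ 0.0327  0.0232 -0.0937]
(220, 265) tool [ 0.1227 -0.0798  0.033 ] s,u,w [ 0.0221  0.0322 -0.0939]
(190, 275) tool [ 0.1028 -0.0976  0.0331] s,u,w [ 0.042   0.0144 -0.0939]
(235, 258) tool [ 0.1387 -0.0708  0.033 ] s,u,w [ 0.0061  0.0413 -0.094 ]
(205, 150) tool [ 0.1451 -0.0901 -0.0571] s,u,w [-0.0001  0.0227 -0.0037]
(330, 200) tool [ 0.008   0.0057 -0.0461] s,u,w [ 0.137   0.1183 -0.0158]
(330, 60) tool [ 0.008   0.005  -0.1042] s,u,w [0.1372 0.1181 0.0423]
(200, 200) tool [ 0.1459 -0.0982 -0.0161] s,u,w [-0.001   0.0142 -0.0446]
```

View pics/t16c.png

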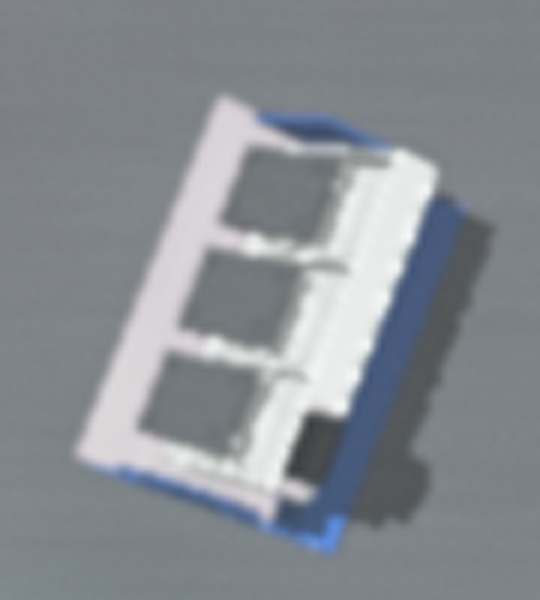

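```bash
python3 -m creep '[{"ax":-0.4,"ay":-0.2,"az":0,"tx":0.008,"ty":-0.008,"tz":0.002,"fingers":0},{"ax":-0.4,"ay":-0.2,"az":0,"tx":0.012,"ty":-0.018,"tz":0.002,"fingers":0},{"ax":-0.4,"ay":-0.2,"az":0,"tx":0.012,"ty":-0.027,"tz":0.002,"fingers":0},{"ax":-0.4,"ay":-0.2,"az":0,"tx":0.012,"ty":-0.03,"tz":0.002,"fingers":0},{"ax":-0.4,"ay":-0.2,"az":0,"tx":0.012,"ty":-0.03,"tz":0.002,"fingers":0}]' 60
python3 - <<'E'
from probe import *
log()
p,Rm,s=pose();print(s["joints"].round(1))
show(*carry("grasp3.npz",BL,YE,0.004,-.023,-.001))
F=R.from_euler("z",-YE[2]).apply(s["contact_force"]+[0,0,1.9]);print("F d,n,ey",F@d,F@n,F@ey)
E
```

```text
time_s: 24.6
tcp_pos: [0.5975, -0.1737, 0.1907]
eef_rot: [89.5, 50.0, 73.4]
contact_force: [0.8, 0.5, -1.1]
gripper_width: 0.0095
[-24.9  24.6   6.  -40.1 -81.  -71.2]
t [ 0.0032 -0.0801 -0.0006] |t| 0.08 a [ 0.24  0.22 -0.02] |a| 0.3
F d,n,ey -0.13960516078786234 1.085897178011568 -0.6460455980034496
```

```bash
python3 -m creep '[{"ax":0.2,"ay":0.2,"az":0,"tx":0.002,"ty":-0.012,"tz":0,"fingers":0},{"ax":0.2,"ay":0.2,"az":0,"tx":0.002,"ty":-0.024,"tz":0,"fingers":0},{"ax":0.2,"ay":0.2,"az":0,"tx":0.002,"ty":-0.03,"tz":0,"fingers":0},{"ax":0.2,"ay":0.2,"az":0,"tx":0.002,"ty":-0.03,"tz":0,"fingers":0}]' 60
python3 - <<'E'
from probe import *
log()
p,Rm,s=pose()
show(*carry("grasp3.npz",BL,YE,0.003,-.023,-.001))
F=R.from_euler("z",-YE[2]).apply(s["contact_force"]+[0,0,1.9]);print("F d,n,ey",F@d,F@n,F@ey)
c=viewer.capture("wrist");cv2.imwrite("pics/w17.png",c["pixels"]);np.savez("w17.npz",p=p,Rm=Rm.as_matrix(),**c)
E
```

```text
time_s: 25.0
tcp_pos: [0.5913, -0.195, 0.169]
eef_rot: [90.0, 50.0, 73.8]
contact_force: [0.3, 0.6, -2.0]
gripper_width: 0.0097
t [ 0.0018 -0.0491 -0.0002] |t| 0.049 a [-0.04 -0.02 -0.03] |a| 0.1
F d,n,ey 0.4770261985946388 0.420182651559496 -0.10303437242728525
```

View pics/w17.png

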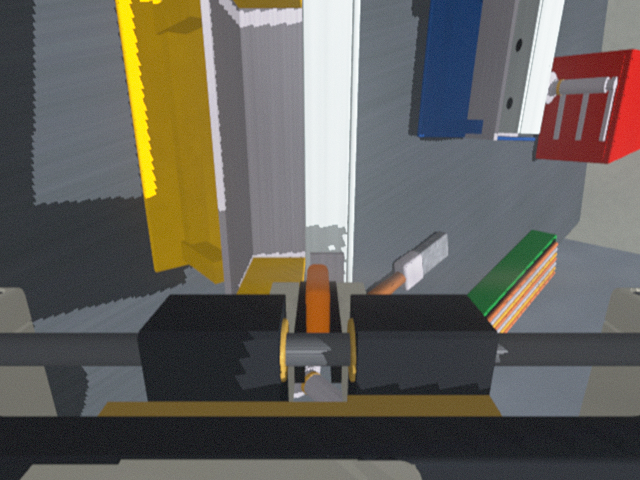

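```bash
python3 -m creep '[{"ax":0,"ay":0,"az":0,"tx":0.001,"ty":-0.01,"tz":0,"fingers":0},{"ax":0,"ay":0,"az":0,"tx":0.001,"ty":-0.02,"tz":0,"fingers":0},{"ax":0,"ay":0,"az":0,"tx":0.001,"ty":-0.03,"tz":0,"fingers":0},{"ax":0,"ay":0,"az":0,"tx":0.001,"ty":-0.036,"tz":0,"fingers":0},{"ax":0,"ay":0,"az":0,"tx":0.001,"ty":-0.038,"tz":0,"fingers":0}]' 60
python3 - <<'E'
from probe import *
log()
p,Rm,s=pose()
show(*carry("grasp3.npz",BL,YE,0.003,-.023,-.001))
F=R.from_euler("z",-YE[2]).apply(s["contact_force"]+[0,0,1.9]);print("F d,n,ey",F@d,F@n,F@ey)
E
```

```text
time_s: 25.55
tcp_pos: [0.5835, -0.2222, 0.1441]
eef_rot: [90.0, 50.0, 73.8]
contact_force: [-0.2, 0.4, -1.2]
gripper_width: 0.0097
t [ 0.0009 -0.0115 -0.0003] |t| 0.012 a [ 0.   -0.   -0.03] |a| 0.0
F d,n,ey -0.31926382168043194 0.6939233676285238 0.2754275253537783
```

```bash
python3 -m creep '[{"ax":0,"ay":0,"az":0,"tx":0.001,"ty":-0.004,"tz":0,"fingers":0},{"ax":0,"ay":0,"az":0,"tx":0.001,"ty":-0.008,"tz":0,"fingers":0},{"ax":0,"ay":0,"az":0,"tx":0.002,"ty":-0.0105,"tz":0,"fingers":0},{"ax":0,"ay":0,"az":0,"tx":0.002,"ty":-0.012,"tz":0,"fingers":0},{"ax":0,"ay":0,"az":0,"tx":0.002,"ty":-0.012,"tz":0,"fingers":0}]' 60
python3 - <<'E'
from probe import *
log()
p,Rm,s=pose()
show(*carry("grasp3.npz",BL,YE,0.0,-.023,-.001))
F=R.from_euler("z",-YE[2]).apply(s["contact_force"]+[0,0,1.9]);print("F d,n,ey",F@d,F@n,F@ey)
E
```

```text
time_s: 26.05
tcp_pos: [0.5818, -0.229, 0.1359]
eef_rot: [89.9, 50.0, 73.8]
contact_force: [0.2, 0.3, -1.2]
gripper_width: 0.0098
t [ 0.002  -0.0008 -0.0005] |t| 0.002 a [ 0.07  0.02 -0.04] |a| 0.1
F d,n,ey -0.34757473489892887 0.7135680468800213 -0.09984412294321715
```

```bash
python3 -m creep '[{"ax":0,"ay":0,"az":0,"tx":0.001,"ty":-0.001,"tz":0,"fingers":0},{"ax":0,"ay":0,"az":0,"tx":0.002,"ty":-0.002,"tz":0,"fingers":0},{"ax":0,"ay":0,"az":0,"tx":0.0025,"ty":-0.0025,"tz":0,"fingers":0},{"ax":0,"ay":0,"az":0,"tx":0.0025,"ty":-0.0025,"tz":0,"fingers":0}]' 60
python3 - <<'E'
from probe import *
log()
p,Rm,s=pose()
show(*carry("grasp3.npz",BL,YE,0.0,-.023,-.001))
F=R.from_euler("z",-YE[2]).apply(s["contact_force"]+[0,0,1.9]);print("F d,n,ey",F@d,F@n,F@ey)
E
```

```text
time_s: 26.45
tcp_pos: [0.5824, -0.2284, 0.1339]
eef_rot: [89.7, 49.9, 73.7]
contact_force: [0.7, 3.6, 6.4]
gripper_width: 0.0098
t [ 0.0001 -0.0001 -0.0009] |t| 0.001 a [ 0.18  0.06 -0.13] |a| 0.2
F d,n,ey -4.042825230757325 8.169597016959372 0.3403138082388436
```

```bash
python3 -m creep '[{"ax":0,"ay":0,"az":0,"tx":0,"ty":0.0005,"tz":0,"fingers":0.01},{"ax":0,"ay":0,"az":0,"tx":0,"ty":0.001,"tz":0,"fingers":0.015},{"ax":0,"ay":0,"az":0,"tx":0,"ty":0.001,"tz":0,"fingers":0.025},{"ax":0,"ay":0,"az":0,"tx":0,"ty":0.001,"tz":0,"fingers":0.04},{"ax":0,"ay":0,"az":0,"tx":0,"ty":0.001,"tz":0,"fingers":0.04}]' 30
python3 -m creep '[{"ax":0,"ay":0,"az":0,"tx":-0.01,"ty":0,"tz":0,"fingers":0.045},{"ax":0,"ay":0,"az":0,"tx":-0.03,"ty":0,"tz":0,"fingers":0.045},{"ax":0,"ay":0,"az":0,"tx":-0.065,"ty":0,"tz":0,"fingers":0.045},{"ax":0,"ay":0,"az":0,"tx":-0.1,"ty":0,"tz":0,"fingers":0.045},{"ax":0,"ay":0,"az":0,"tx":-0.12,"ty":0,"tz":0,"fingers":0.045}]' 30
python3 - <<'E'
from probe import *
log()
p,Rm,s=pose()
show(hold(YE,.127,.006,-.062,.12),RT(YE,True))
c=viewer.capture("wrist");cv2.imwrite("pics/w18.png",c["pixels"]);np.savez("w18.npz",p=p,Rm=Rm.as_matrix(),**c)
for k in("scene","top"):
    c=viewer.capture(k);cv2.imwrite(f"pics/{k}18.png",c["pixels"]);np.savez(f"{k}18.npz",**c)
E
```

```text
time_s: 26.95
tcp_pos: [0.5818, -0.2289, 0.1327]
eef_rot: [89.9, 50.0, 73.8]
contact_force: [-0.3, 0.2, 0.2]
gripper_width: 0.0336
time_s: 27.45
tcp_pos: [0.56, -0.3054, 0.2277]
eef_rot: [89.6, 50.2, 73.5]
contact_force: [0.1, 0.4, 0.3]
gripper_width: 0.0453
t [ 0.0048  0.0016 -0.0031] |t| 0.006 a [0.15 0.19 0.16] |a| 0.3
```

View pics/w18.png

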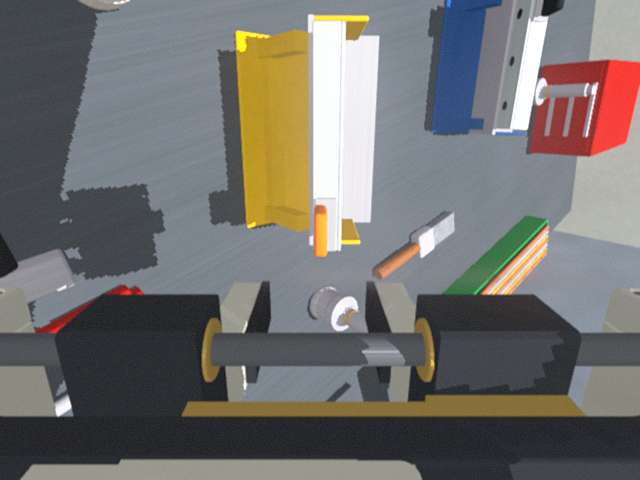

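View pics/scene18.png

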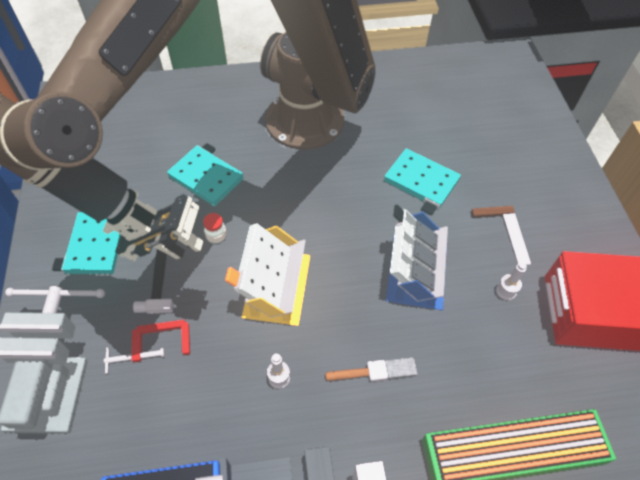

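Run:
```python
from probe import *
# compare yellow tray holes & black tray in scene before/after
a=np.load("scene0.npz");b=np.load("scene18.npz")
def holes(c,b):
    x0,y0,x1,y1=b;g=cv2.cvtColor(c["pixels"],cv2.COLOR_BGR2GRAY)[y0:y1,x0:x1];k=8
    D=cv2.resize(cv2.subtract(cv2.medianBlur(g,11),g),None,fx=k,fy=k,interpolation=cv2.INTER_CUBIC)
    n_,l,st,ce=cv2.connectedComponentsWithStats((D>35).astype(np.uint8))
    return [((ce[i]+.5)/k-.5+[x0,y0]).round(2).tolist() for i in range(1,n_) if 700<st[i,4]<1300]
print(holes(a,(240,232,300,315)));print(holes(b,(240,232,300,315)))
probe("w18.npz",[(320,215),(320,235),(320,250),(330,120),(330,60),(335,180),(315,60)],YE)
c={k:b[k] for k in b.files};Wb=cloud(c)
for u,v in[(423,236),(418,262),(412,285),(425,215),(405,240),(400,270)]:
    w=np.nanmedian(Wb[v-1:v+2,u-1:u+2].reshape(-1,3),0);l=R.from_euler("z",-BL[2]).apply(w-[BL[0],BL[1],0])-V
    print((u,v),"s,u,w",np.round([-l@d,l@n,l@ey],4))
crop(b["pixels"],375,190,465,320,4,"pics/s18c.png")
```

```text
[[261.61, 237.49], [271.86, 244.81], [281.81, 252.0], [257.0, 257.74], [267.5, 264.92], [277.79, 271.9], [252.04, 279.02], [262.97, 285.98], [273.46, 292.7]]
[[261.25, 238.9], [271.54, 246.25], [281.52, 253.48], [256.64, 259.32], [267.12, 266.55], [277.44, 273.38], [251.8, 280.66], [262.72, 287.6], [273.13, 294.38]]
(320, 215) tool [ 0.1008  0.0018 -0.0149] s,u,w [ 0.1509  0.0059 -0.0505]
(320, 235) tool [1.008e-01 1.900e-03 1.000e-04] s,u,w [ 0.151   0.006  -0.0656]
(320, 250) tool [0.1007 0.0019 0.012 ] s,u,w [ 0.1511  0.0061 -0.0774]
(330, 120) tool [ 0.1322  0.0094 -0.0801] s,u,w [0.1193 0.0132 0.0146]
(330, 60) tool [ 0.1318  0.009  -0.1212] s,u,w [0.1196 0.0127 0.0556]
(335, 180) tool [ 0.1323  0.0138 -0.0351] s,u,w [ 0.1193  0.0178 -0.0304]
(315, 60) tool [ 0.132  -0.0018 -0.1211] s,u,w [0.1194 0.002  0.0555]
(423, 236) s,u,w [0.0557 0.0355 0.0383]
(418, 262) s,u,w [ 0.0466  0.024  -0.0222]
(412, 285) s,u,w [ 0.0659  0.0243 -0.0965]
(425, 215) s,u,w [0.0642 0.042  0.0914]
(405, 240) s,u,w [0.0819 0.0045 0.0212]
(400, 270) s,u,w [ 0.0871  0.0034 -0.0664]
```

View pics/s18c.png

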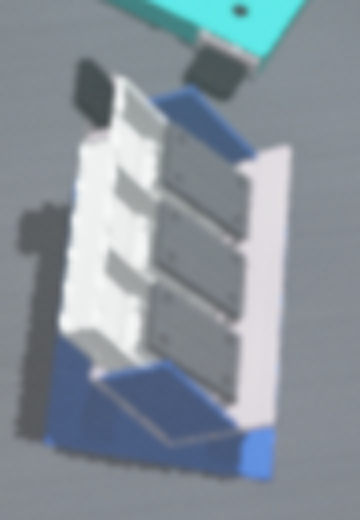

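```bash
python3 -m creep '[{"ax":0,"ay":0,"az":0,"tx":-0.02,"ty":0.02,"tz":0,"fingers":0.045},{"ax":0,"ay":0,"az":0,"tx":-0.02,"ty":0.02,"tz":0,"fingers":0.045},{"ax":0,"ay":0,"az":0,"tx":-0.02,"ty":0.02,"tz":0,"fingers":0.045}]' 30
python3 - <<'E'
from h import *
from plant import r,viewer,order
a=np.load("scene0.npz")["pixels"];b=viewer.capture("scene")["pixels"]
D=cv2.absdiff(a,b).max(2)
for nm,(x0,y0,x1,y1) in {"spigot1":(495,260,525,302),"spigot2":(265,352,292,388),"brush":(322,356,420,382),"hammer_lo":(132,296,172,314),"jar":(202,212,228,243),"square":(470,204,530,266),"clamp":(104,318,190,370)}.items():
    print(nm,D[y0:y1,x0:x1].mean().round(2),D[y0:y1,x0:x1].max())
s=r.get_state();print(s["time_s"],s["contact_force"].round(2),np.abs(s["qd"]).max().round(2))
cv2.imwrite("pics/s19.png",b)
E
```

```text
time_s: 27.9
tcp_pos: [0.5611, -0.2999, 0.2532]
eef_rot: [89.8, 50.0, 73.7]
contact_force: [-0.3, -0.3, -0.8]
gripper_width: 0.0452
spigot1 3.44 6
spigot2 3.66 7
brush 3.69 7
hammer_lo 60.86 96
jar 35.24 109
square 3.28 6
clamp 24.2 101
27.95 [ 0.08 -0.07  0.32] 0.62
```

Run:
```python
from h import *
a=np.load("scene0.npz")["pixels"];b=cv2.imread("pics/s19.png")
cv2.imwrite("pics/cmp.png",np.hstack([cv2.resize(i[195:375,95:235],None,fx=2.8,fy=2.8) for i in(a,b)]))
```

```text
(no output)
```

View pics/cmp.png

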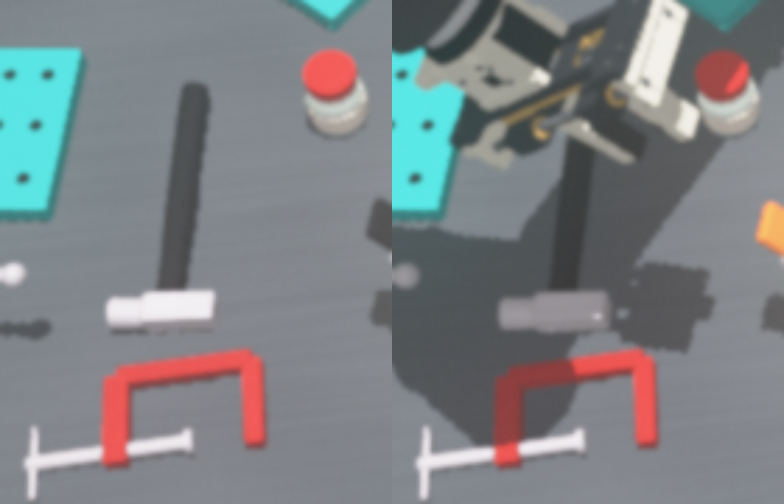

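The jar, hammer and clamp have not moved; the differences are only the arm's shadow. Handing in.

```bash
python3 -c "
from plant import order
print(order.close_job())"
```

```text
the job is handed in; nothing more can be done
None
```

The job is done and handed in at about 28 s of the 69 s. The three spacers lie in the black-handled tray on the blue stand with their dark foot plates up. The orange-handled tray, now empty, is face down on the yellow stand.

**What I did:** I took the black-handled tray by its handle and capped the loaded tray with it. I then squeezed the pair at the overhanging end (45–46 mm measured), lifted it and hung it vertical. From there I turned it 180° about the tool axis, tilted it back and seated it on the blue stand. Last, I lifted off the orange-handled tray and seated it on the yellow stand.

**Last checks:**
- **Pair on the blue stand:** after the turn both end walls read 120 mm up from the ledge, and both handles were within about 2 mm of where they should be. The scene picture after the orange tray came off shows three dark plates up in the pockets. I did not measure the black tray's position again after that.
- **Orange tray on the yellow stand:** its end wall is at 119–120 mm and its handle is at the expected height above the deck. It sits about 3–4 mm to the side of where the black tray was, inside the 14 mm limit. The stand's own middle measured about 2 mm to that same side.
- **Bystanders:** the spigots, brush and square match the first picture. The jar, hammer and clamp differ only by the arm and its shadow, compared by eye.
- **Robot:** free of contact, near-zero force and the gripper open.

**What disagreed:** while I was lowering the cap, the tool drifted about 4 mm sideways. Correcting it pressed the tray end on the ledge at about 11 N, while the camera still showed about 3 mm of gap. I eased off and carried on. After release both end walls were flush.

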